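Empty the cylinder end cap and hold it up to the inspection camera

ROBOT

A 6-joint arm with a two-finger parallel gripper is mounted at the origin on the work surface. World frame = base frame: x ahead of the robot, y to its left, z up, the work surface at z = 0. Lengths are in mm, angles in rad, forces in N, time in s.
With the tool pointing down it reaches from about 425 to 950 mm from the base axis. Payload 14.7 kg.
Tool frame: the origin (TCP) lies at the very end of the fingers, on their centre line; the grasp point (between the pads) lies 19 mm behind it; x points along the fingers, y is the direction in which the jaws open and shut, and the axes are right-handed (so a half turn about x gives the same grasp; the last joint's range is limited). The gripper opens to 85 mm and grips with 20 to 120 N. Pads are 22 mm wide; open, the fingers measure 114 mm over their backs; the gripper's body (76 mm by 85 mm) begins 54 mm behind the grasp point. The pads swing forward as they close: fully open they stand 13 mm farther back than shut.
Start: joints at [-1.288, 0.48, 1.596, -0, 1.065, -0.047], TCP at [210.521, -614.958, 205.797] pointing down, gripper open.
Joint ranges: [-2.75, 2.75], [-0.82, 2.05], [0.23, 2.67], [-1.56, 4.7], [0.09, 2.69], [-2.92, 2.92]. Speed limits (rad/s): [1.89, 1.89, 2.39, 3.01, 3.01, 3.01].

INTERFACE

Orientations are given as a rotation vector (axis times angle).
In Python, from plant import arm gives the robot as it stands. The module is installed in compiled form; this text tells all that it offers.
- The arm moves only by the shell command python3 -m inch 'ROWS'. ROWS is text: rows parted by semicolons, each of 7 numbers parted by spaces: the shift along the world's x, y, z in m, then the turn, a rotation vector about the world's x, y, z in rad, then the opening, from -1 (shut) to 1 (fully open). In form: x y z wx wy wz claw; .... A call has exactly 8 rows; each row is the pose to reach, as a shift and turn from the pose commanded when the call began; what a row does not reach only later rows make up. A row lasts 1/12 s, in which the tool goes at most 41.7 mm and 7.16 degrees, less where a joint would pass 70% of its speed; a pose out of reach is approached as far as the arm can. A call with a gripper value outside its range is refused whole. The fingers move at their own pace and stop on an object; the grip force is fixed at half the most. Time passes only in rows, so rows that repeat a pose let the fingers close, or fill a call up. It gives the time, the measured TCP pose, the force and the opening at its end, in the units of the state.
- arm.get_state(): the state, without advancing time (a new reading comes with each control period).
- arm.read_camera(name): name is "side" or "top"; returns a dict with "img" (420x560x3 uint8, blue, green, red), "range_z" (420x560 float32, mm along the optical axis (not along the pixel's ray), 0 where there is no reading), "camera_matrix" (3x3 intrinsics, pixels), "R" (3x3) and "t" (3): a world point X has camera coordinates R X + t. Camera axes: x right, y down, z forward; pixel columns grow to the right and rows downward; lengths in mm; the calibration is good to about 2 mm. A picture is of the moment at which its call begins.
- arm.close_job(): hands the job in, once; it reports no verdict.
The state is a dict: "time": time; "joint_pos": joint angles; "qvel": joint speeds; "joint_efforts": joint torques, N m; "ee_pos": TCP position; "orientation": TCP orientation; "wrist_force": force on the tool from outside, world axes, zero at the start; "moment": the same for the moment, N m; "width": opening from 0.0 (shut) to 1.0 (fully open).
Only numpy, scipy, OpenCV 4.12 (cv2) and the standard library are available. Lean on these libraries where they do the work, as an engineer would, in place of code of your own. Each camera call takes 0.05 s, during which the arm holds its last target.

TASK

Pick up the steel end cap, tip its four screws out into the blue parts tray, then turn it upright again and hold it up in front of the inspection camera: upright, mouth up, side port facing straight into the lens, with the port on the lens's line of sight and 150 mm from the glass. Finish like that, still holding it steady in the air. Do not bump the camera, and leave the other parts and tools lying where they are.

Things in the scene. Friction and masses are not known exactly. Their poses are not given: they have to be found in the camera images.
- cap_mid (a point): Centre (half-way up, on the axis) of the end cap: a steel cup standing mouth up on the bench, outside 56 mm across, 70 mm high, bore 48 mm, floor 8 mm, black O-ring just below the mouth, 0.36 to 0.59 kg, four screws in the bore. z points out of the mouth (up at the start), x towards its side port. The port's boss is 22 mm across and stands out 8 mm: do not grip on it
- port (a point): Centre of the outer face of the end cap's port (dark threaded hole in the boss), 36 mm from the cup's axis and 22 mm above its underside; axes as the cup's, so x points out of the port
- mouth (a point): Centre of the end cap's mouth, 70 mm above its underside; axes as the cup's
- lens (a point): Centre of the front glass of the inspection camera (red body, black lens, ring light 72 mm across) on a fixed column stand, far right. It looks level along its -x axis; its z is up. Its height differs each time (190 to 250 mm above the bench). The stand's base plate (120 mm wide, 16 mm high) reaches as far forward as the glass; the column, 326 mm high, stands 123 mm behind it
- tray_in (a point): Centre of the inner floor of the blue parts tray, which does not move: 200 mm (its x) by 240 mm (its y), walls 35 mm high above the bench and 4 mm thick, floor 4 mm thick
- screw0_mid (a point): A loose socket-head cap screw, head 16 mm across and 10 mm long, brass-coloured shank 10 mm across, 28 mm long in all, 24 g; the point lies 12 mm from the head's face, on its axis. At the start it stands head down in the end cap. Oily: it slides out once the cap is tipped some 15 degrees past level
- screw1_mid (a point): A loose socket-head cap screw, head 16 mm across and 10 mm long, brass-coloured shank 10 mm across, 28 mm long in all, 24 g; the point lies 12 mm from the head's face, on its axis. At the start it stands head down in the end cap. Oily: it slides out once the cap is tipped some 15 degrees past level
- screw2_mid (a point): A loose socket-head cap screw, head 16 mm across and 10 mm long, brass-coloured shank 10 mm across, 28 mm long in all, 24 g; the point lies 12 mm from the head's face, on its axis. At the start it stands head down in the end cap. Oily: it slides out once the cap is tipped some 15 degrees past level
- screw3_mid (a point): A loose socket-head cap screw, head 16 mm across and 10 mm long, brass-coloured shank 10 mm across, 28 mm long in all, 24 g; the point lies 12 mm from the head's face, on its axis. At the start it stands head down in the end cap. Oily: it slides out once the cap is tipped some 15 degrees past level
- piston: Leave alone: the steel piston (60 mm across, 45 mm high, two tan wear rings), standing; origin at the centre of its underside
- flange: Leave alone: the dark steel clamp-flange ring (90 mm across, 12 mm high); origin at the centre of its underside
- seal: Leave alone: the blue seal ring (70 mm across, 10 mm high); origin at the centre of its underside
- spanner: Leave alone: the steel spanner (180 mm long); origin at the centre of its underside
- driver: Leave alone: the green-handled screwdriver (200 mm long); origin at the centre of its underside
- oilcan: Leave alone: the white oil bottle (56 mm across, 150 mm high); origin at the centre of its underside
- caliper: Leave alone: the steel caliper (210 mm long); origin at the centre of its underside
Mind the look-alikes: they are no part of the job. What is shaped like the part that bears cap_mid but yellow is not meant.

How it is judged (in metres and radians):
On the way, in this order (a step that is already met when the one before it is completed fails the run):
1. the end cap is tipped mouth-down over the tray (angle between cap_mid's own z axis and vertical above 1.5 rad and x of mouth in the frame of tray_in between -0.13 and 0.13 m and y of mouth in the frame of tray_in between -0.15 and 0.15 m), for 0.05 s.
2. all four screws lie in the tray (x of screw0_mid in the frame of tray_in between -0.098 and 0.098 m and y of screw0_mid in the frame of tray_in between -0.118 and 0.118 m and x of screw1_mid in the frame of tray_in between -0.098 and 0.098 m and y of screw1_mid in the frame of tray_in between -0.118 and 0.118 m and x of screw2_mid in the frame of tray_in between -0.098 and 0.098 m and y of screw2_mid in the frame of tray_in between -0.118 and 0.118 m and x of screw3_mid in the frame of tray_in between -0.098 and 0.098 m and y of screw3_mid in the frame of tray_in between -0.118 and 0.118 m and z of each of screw0_mid, screw1_mid, screw2_mid, screw3_mid in the frame of tray_in below 0.03 m), for 0.2 s.
At the end, for the whole second after the job is handed in: Screws still, in the tray; cap held still in the air by the gripper alone, clear of tray and camera, upright within 10 deg, port facing the lens within 12 deg, port face within 18 mm of the line of sight sideways and in height and 125 to 175 mm from the glass (all of step 2 and linear speed of each of screw0, screw1, screw2, screw3 below 0.05 m/s and x of port in the frame of lens between -0.175 and -0.125 m and y of port in the frame of lens between -0.018 and 0.018 m and z of port in the frame of lens between -0.018 and 0.018 m and height (world z) of cap_mid above 0.15 m and x of cap_mid in the frame of lens below -0.15 m and angle between cap_mid's own z axis and vertical below 0.17 rad and angle between the x axis of cap_mid and the x axis of lens, either way round below 0.21 rad and contact force between the fingers and cap above 2 N and contact force between cap and tray below 0.1 N and contact force between cap and camstand below 0.1 N and linear speed of cap below 0.03 m/s and angular speed of cap below 0.3 rad/s); the arm keeps its last pose, push and grip.
It fails at once if the inspection camera is bumped (contact force between any of the arm, the fingers, cap and camstand above 3 N).
It fails at once if another part or tool is moved by more than 25 mm (distance of any of piston, flange, seal, spanner, driver, oilcan, caliper from where it was at the start of the episode above 0.025 m).
It also fails if it takes over 45 s, if anything falls off the work surface, if the arm or the gripper's body presses on something with over 40 N, if the wrist force passes 120 N, or if a joint passes its speed limit or range.

## Working session

There is one attempt and no reset: what is moved stays moved. The work goes in short steps, Python scripts to look and compute and a shell command to move; the robot and the scene stay as the last step left them, time stands still between calls to the robot, and variables do not carry over. Pictures are saved under pics/ and viewed, and the job is handed in when it is done.

```bash
mkdir -p pics
python3 - <<'E'
from plant import arm
import cv2,numpy as np,pickle
s=arm.get_state();print(s)
d={}
for n in("side","top"):
    c=arm.read_camera(n);d[n]=c;cv2.imwrite(f"pics/{n}0.png",c["img"]);print(n,c["camera_matrix"],c["R"],c["t"],-c["R"].T@c["t"])
pickle.dump(d,open("v0.pkl","wb"))
E
```

```text
{'time': 0.0, 'joint_pos': array([-1.28756531e+00,  4.80816547e-01,  1.59686891e+00,  9.70534052e-06,
        1.06512708e+00, -4.66126532e-02]), 'qvel': array([ 0.00098223, -0.00026868, -0.00013002, -0.0021106 ,  0.00160516,
        0.00193636]), 'joint_efforts': array([-3.43377673e-03, -9.50639391e+01, -4.30186486e+01, -1.56815177e-04,
        1.26196668e-02,  1.34646291e-05]), 'ee_pos': array([ 210.42107273, -614.52222659,  205.18419245]), 'orientation': array([ 2.04316266,  0.34132484, -2.04344345]), 'wrist_force': array([ 0.45856779, -0.14127588,  0.19559987]), 'moment': array([-0.03098556,  0.01443025,  0.03711283]), 'width': 0.999668469574769}
side [[492.83184011   0.         277.03489527]
 [  0.         492.83184011 198.02583778]
 [  0.           0.           1.        ]] [[-0.9910045  -0.13251823 -0.0186817 ]
 [-0.06909332  0.6261796  -0.77661137]
 [ 0.11461326 -0.76833458 -0.62970292]] [ 493.90816893   76.69833255 1377.99445136] [ 336.82812398 1076.18569779  936.51896954]
top [[480.23124167   0.         279.12016297]
 [  0.         480.23124167 210.66413416]
 [  0.           0.           1.        ]] [[-0.00558643 -0.99996823 -0.00568665]
 [-0.99883705  0.00585227 -0.04785696]
 [ 0.04788872  0.00541268 -0.99883801]] [ 115.09546536  519.89082478 1355.40520757] [ 455.02057402  104.71288942 1379.36514403]
```

View pics/side0.png

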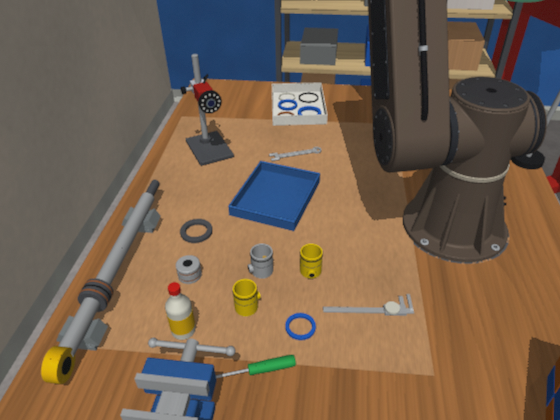

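View pics/top0.png

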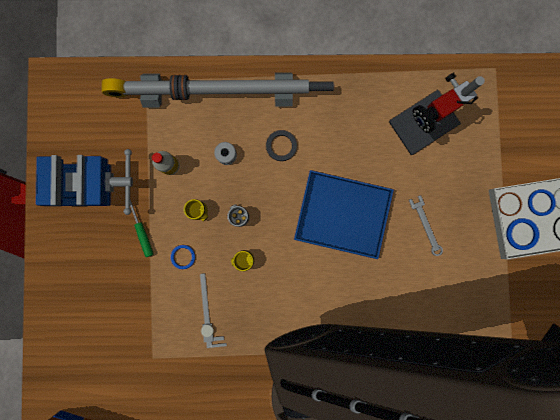

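Run:
```python
import cv2,numpy as np,pickle
d=pickle.load(open("v0.pkl","rb"))
def crop(n,x0,y0,w,h,f): return cv2.resize(d[n]["img"][y0:y0+h,x0:x0+w],None,fx=f,fy=f,interpolation=cv2.INTER_CUBIC)
a=crop("top",205,185,66,98,6);b=crop("side",230,230,66,98,6);cv2.imwrite("pics/cap.png",np.hstack([a,b]))
a=crop("top",380,60,120,100,3.3);b=crop("side",170,45,80,120,3.3)
b=cv2.copyMakeBorder(b,0,0,0,0,0);H=max(a.shape[0],b.shape[0]);p=lambda i:cv2.copyMakeBorder(i,0,H-i.shape[0],0,0,0)
cv2.imwrite("pics/cam.png",np.hstack([p(a),p(b)]))
```

```text
(no output)
```

View pics/cap.png

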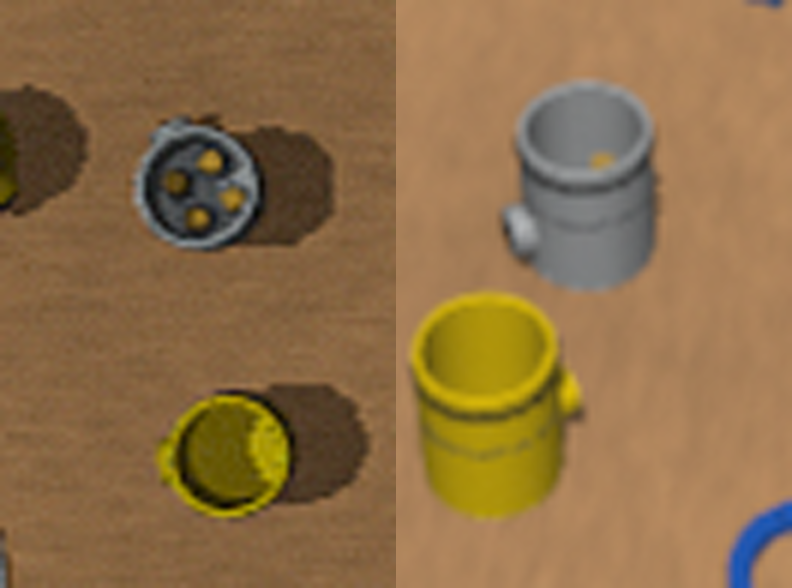

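View pics/cam.png

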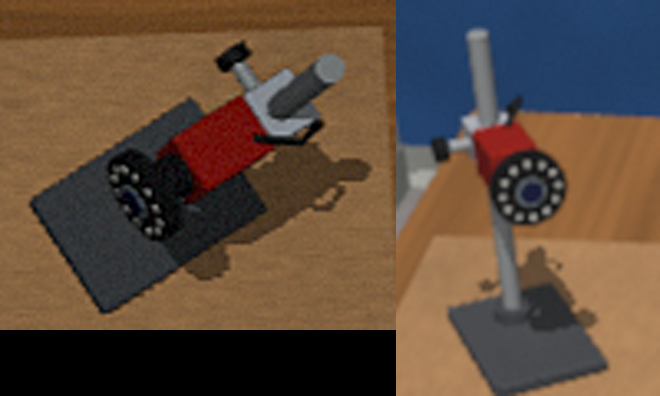

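```bash
cat > h.py <<'E'
import cv2,numpy as np,pickle
def ray(c,p):
    K=c["camera_matrix"];R=c["R"];o=-R.T@c["t"]
    v=R.T@np.linalg.solve(K,[p[0],p[1],1.]);return o,v/np.linalg.norm(v)
def plane(c,p,z):
    o,v=ray(c,p);return o+v*(z-o[2])/v[2]
def tri(a,p,b,q):
    o1,v1=ray(a,p);o2,v2=ray(b,q)
    s=np.linalg.lstsq(np.c_[v1,-v2],o2-o1,rcond=None)[0]
    A=o1+s[0]*v1;B=o2+s[1]*v2;return (A+B)/2,np.linalg.norm(A-B)
def proj(c,X):
    x=c["R"]@np.asarray(X,float)+c["t"];x=c["camera_matrix"]@x;return x[:2]/x[2]
def cloud(c):
    z=c["range_z"].astype(float);h,w=z.shape;u,v=np.meshgrid(np.arange(w),np.arange(h))
    K=c["camera_matrix"];P=np.stack([(u-K[0,2])/K[0,0]*z,(v-K[1,2])/K[1,1]*z,z],-1)
    P=(P-c["t"])@c["R"];P[z==0]=np.nan;return P
E
python3 - <<'E'
from h import *
np.set_printoptions(precision=1,suppress=True)
d=pickle.load(open("v0.pkl","rb"));T=d["top"];S=d["side"];PT=cloud(T);PS=cloud(S)
# rim: points at height 62..76 near cap in each view, circle fit
for n,P,(x,y) in(("top",PT,(238,215)),("side",PS,(261,255))):
    Q=P[y-30:y+35,x-30:x+30].reshape(-1,3);Q=Q[np.isfinite(Q[:,0])]
    R=Q[(Q[:,2]>66)&(Q[:,2]<80)]
    (c,r)=cv2.minEnclosingCircle(R[:,:2].astype(np.float32));print(n,len(R),c,r,np.median(R[:,2]))
    if n=="top":
        B=Q[(Q[:,2]>20)&(Q[:,2]<60)];e=B[np.hypot(*(B[:,:2]-c).T)>29];print("outer",e.mean(0) if len(e) else None,len(e))
print("rim manual",tri(T,(205+198/6,185+186/6),S,(230+(586-396)/6,230+135/6)))
print("port top",plane(T,(205+168/6,185+130/6),30),"side",plane(S,(230+(517-396)/6,230+230/6),22))
L,e=tri(T,(380+134/3.3,60+202/3.3),S,(170+135/3.3,45+192/3.3));print("lens",L,e)
C,e=tri(T,(380+326/3.3,60+72/3.3),S,(170+(478-396)/3.3,45+36/3.3));print("coltop",C,e)
print("base corners",[plane(T,(380+a/3.3,60+b/3.3),16)for a,b in((32,203),(107,311),(265,210),(190,100))])
img=T["img"]
hsv=cv2.cvtColor(img,cv2.COLOR_BGR2HSV);m=cv2.inRange(hsv,(100,120,40),(125,255,255));m[:150]=0;m[270:]=0;m[:,:280]=0;m[:,410:]=0
ct=max(cv2.findContours(m,0,1)[0],key=cv2.contourArea);r=cv2.minAreaRect(ct);bx=cv2.boxPoints(r);print("tray",bx,[plane(T,b,35)for b in bx],np.mean([plane(T,b,35)for b in bx],0))
print(np.nanmedian(PT[215:225,340:350].reshape(-1,3),0))
for n,p in dict(yel1=(195,209),yel2=(243,261),piston=(226,153),flange=(282,146),bottle=(155,157),spanner=(425,225),vise=(110,180)).items():
    print(n,PT[p[1],p[0]])
E
```

```text
top 76 (505.10247802734375, 225.44346618652344) 27.668371200561523 69.05520130695949
outer [533.  245.4  27.9] 15
side 179 (521.6224975585938, 280.7307434082031) 81.21939849853516 68.82790542090729
rim manual (array([504.9, 225.1,  61. ]), np.float64(1.4688199953835894))
port top [531.7 241.8  30. ] side [533.2 245.4  22. ]
lens [ 728.4 -235.4  217.1] 2.30415387358274
coltop [ 791.8 -335.3  323.1] 3.2320829257366777
base corners [array([ 774.1, -206. ,   16. ]), array([ 679.4, -269.2,   16. ]), array([ 766.6, -407.7,   16. ]), array([ 863.7, -344.8,   16. ])]
tray [[293.6 239.4]
 [309.6 169.9]
 [393.7 189.3]
 [377.7 258.8]] [array([438.9,  72. ,  35. ]), array([633.7,  25.5,  35. ]), array([ 577.5, -209.7,   35. ]), array([ 383.7, -161.8,   35. ])] [508.5 -68.5  35. ]
[494.5 -74.9   3.2]
yel1 [527.1 353.3   5.9]
yel2 [377.9 215.8   7.8]
piston [681.7 259.9  43.8]
flange [708.5 102.8  -0.4]
bottle [654.6 431.1 149.2]
spanner [ 477.5 -304.1    5.6]
vise [601.7 565.7  96.8]
```

```bash
cat > log.py <<'E'
import json,os
from plant import arm
s=arm.get_state()
L=json.load(open("log.json")) if os.path.exists("log.json") else []
L.append(dict(q=list(map(float,s["joint_pos"])),p=list(map(float,s["ee_pos"])),o=list(map(float,s["orientation"]))))
json.dump(L,open("log.json","w"))
E
python3 log.py
python3 - <<'E'
import json,numpy as np
from scipy.spatial.transform import Rotation as R
np.set_printoptions(precision=3,suppress=True)
for e in json.load(open("log.json")):
    q=e["q"];M=R.from_rotvec(e["o"]).as_matrix();print(M)
    for s in(1,-1):
        A=(R.from_euler("z",q[0])*R.from_euler("y",q[1]+q[2])*R.from_euler("z",s*q[3])*R.from_euler("y",q[4])*R.from_euler("z",s*q[5])).as_matrix();print(s,A.T@M)
E
```

```text
[[-0.     0.324 -0.946]
 [ 0.001 -0.946 -0.324]
 [-1.    -0.001 -0.   ]]
1 [[-0. -1. -0.]
 [ 0.  0. -1.]
 [ 1. -0.  0.]]
-1 [[-0.    -0.996 -0.093]
 [-0.     0.093 -0.996]
 [ 1.     0.    -0.   ]]
```

```bash
python3 -m inch '0.035 0.02 0.01 0 0 0 1;0.07 0.05 0.02 0 0 0 1;0.10 0.09 0.03 0 0 0 1;0.13 0.13 0.04 0 0 0 1;0.16 0.17 0.05 0 0 0 1;0.18 0.20 0.05 0 0 0 1;0.2 0.235 0.05 0 0 0 1;0.22 0.27 0.05 0 0 0 1'; python3 log.py; cat log.json
```

```text
time: 0.77
ee_pos: [418.9, -364.4, 255.7]
orientation: [2.043, 0.339, -2.042]
wrist_force: [0.4, -0.6, 0.5]
width: 1.001
[{"q": [-1.2876087773740668, 0.48076049720705144, 1.596824396843355, -2.535874086977633e-06, 1.0651023313175352, -0.04659430275426489], "p": [210.4027712646882, -614.5754853379115, 205.2371377322721], "o": [2.043147244817493, 0.34113268837133087, -2.0434193922966037]}, {"q": [-0.7704662211348471, 0.2979133442732682, 1.7555878855940263, 6.560873820644453e-05, 1.0876116553767587, 0.47065884208464315], "p": [418.9471984557989, -364.36191551105446, 255.69004149671292], "o": [2.0431122822972605, 0.3394082399794678, -2.0424257171645364]}]
```

```bash
python3 -m inch '0.02 0.04 0.01 0 0.0 0 1;0.03 0.08 0.02 0 0 0 1;0.04 0.12 0.03 0 0 0 1;0.05 0.16 0.04 0 0.0 0 1;0.06 0.20 0.05 0 -0.1 0 1;0.06 0.24 0.06 0 -0.2 0 1;0.06 0.28 0.06 0 -0.3 0 1;0.06 0.32 0.06 0 -0.4 0 1'; python3 log.py; python3 -m inch '0 0.04 0 0 -0.05 0.1 1;0 0.08 0 0 -0.1 0.2 1;0.01 0.12 0 0 -0.15 0.3 1;0.01 0.16 0 0 -0.2 0.4 1;0.01 0.19 0 0 -0.2 0.4 1;0.01 0.19 -0.04 0 -0.2 0.4 1;0.01 0.19 -0.08 0 -0.2 0.4 1;0.01 0.19 -0.1 0 -0.2 0.4 1'; python3 log.py
python3 - <<'E'
import json,numpy as np
from scipy.spatial.transform import Rotation as R
from scipy.optimize import least_squares
np.set_printoptions(precision=3,suppress=True)
L=json.load(open("log.json"))
F=np.array([[0,-1,0],[0,0,-1],[1,0,0.]])
E=R.from_euler
for e in L:
    q=e["q"];A=(E("z",q[0])*E("y",q[1]+q[2])*E("z",q[3])*E("y",q[4])*E("z",q[5])).as_matrix()@F
    print(np.array(q),np.array(e["p"]),np.abs(A-R.from_rotvec(e["o"]).as_matrix()).max())
def fk(P,q):
    a1,d1,L2,a3,d4,dt=P
    b=np.array([a1+L2*np.sin(q[1]),0,d1+L2*np.cos(q[1])])
    r3=E("y",q[1]+q[2]);b=b+r3.apply([a3,0,d4])+(r3*E("z",q[3])*E("y",q[4])).apply([0,0,dt])
    return E("z",q[0]).apply(b)
f=lambda P:np.concatenate([fk(P,e["q"])-e["p"] for e in L]+[(P-np.array([100,400,600,0,600,250]))*1e-3])
s=least_squares(f,[100,400,600,0,600,250]);print(s.x,np.abs(s.fun[:-6]).max())
E
```

```text
time: 1.43
ee_pos: [478.2, -47.6, 316.5]
orientation: [2.385, 0.261, -1.57]
wrist_force: [2.2, 1.0, 0.3]
width: 0.999
time: 2.1
ee_pos: [487.3, 146.7, 233.1]
orientation: [2.283, 0.665, -1.146]
wrist_force: [-0.1, 1.7, -0.3]
width: 0.999
[-1.288  0.481  1.597 -0.     1.065 -0.047] [ 210.403 -614.575  205.237] 5.668208957754217e-16
[-0.77   0.298  1.756  0.     1.088  0.471] [ 418.947 -364.362  255.69 ] 1.6653345369377348e-16
[-0.241 -0.098  2.139  0.146  0.711  0.909] [478.232 -47.641 316.506] 5.828670879282072e-16
[0.132 0.02  2.392 0.738 0.192 0.267] [487.261 146.685 233.094] 5.551115123125783e-16
[-121.742  448.445  693.847   75.288  561.746  531.405] 27.99204505536079
```

```bash
cat > fit.py <<'E'
import json,numpy as np
from scipy.spatial.transform import Rotation as R
from scipy.optimize import least_squares
np.set_printoptions(precision=3,suppress=True)
L=json.load(open("log.json"));E=R.from_euler
def fk(P,q):
    a1,d1,L2,a3,d4,dt,ax=P[:7];y0=P[7]if len(P)>7 else 0
    b=np.array([a1+L2*np.sin(q[1]),y0,d1+L2*np.cos(q[1])])
    r3=E("y",q[1]+q[2]);b=b+r3.apply([a3,0,d4])+(r3*E("z",q[3])*E("y",q[4])).apply([ax,0,dt])
    return E("z",q[0]).apply(b)
if __name__=="__main__":
    for n in(6,7,8):
        p0=np.array([100,400,600,0,600,250,0,0.])[:n]
        g=lambda P:np.r_[P,np.zeros(8-n)]
        f=lambda P:np.concatenate([fk(g(P),e["q"])-e["p"] for e in L]+[(P-p0)*1e-3])
        s=least_squares(f,p0);print(n,s.x,s.fun[:-n])
E
python3 fit.py
```

```text
6 [-121.742  448.445  693.847   75.288  561.746  531.405] [-27.904 -12.554 -11.483 -27.992 -15.046  -2.802   0.875 -18.325  13.033
   1.842 -12.928   1.253]
7 [-44.421 431.829 676.048  92.024 529.481 492.8    32.933] [-27.941 -12.427  -4.21  -25.984 -16.996   2.31   -1.49  -17.778   1.536
  -0.604   3.679   0.364]
8 [  0.001 317.602 597.299  32.901 445.001 397.199   0.     30.3  ] [-0.  0.  0.  0. -0.  0.  0. -0. -0. -0.  0. -0.]
```

```bash
cat > ik.py <<'E'
import numpy as np
from scipy.spatial.transform import Rotation as R
E=R.from_euler
d1,L2,a3,d4,dt,y0=317.6,597.3,32.9,445.,397.2,30.3
F=np.array([[0,-1,0],[0,0,-1],[1,0,0.]])
LO=np.array([-2.75,-.82,.23,-1.56,.09,-2.92]);HI=np.array([2.75,2.05,2.67,4.7,2.69,2.92])
def ik(p,M):
    W=np.asarray(p)-dt*M[:,0];rho=np.hypot(W[0],W[1])
    if rho<abs(y0):return None
    q1=np.arctan2(W[1],W[0])-np.arcsin(y0/rho);r=np.sqrt(rho**2-y0**2);z=W[2]-d1
    l=np.hypot(a3,d4);g=np.arctan2(a3,d4);D2=r*r+z*z
    c=(D2-L2**2-l**2)/(2*L2*l)
    if abs(c)>1:return None
    k=np.arccos(c);q2=np.arctan2(r,z)-np.arctan2(l*np.sin(k),L2+l*np.cos(k));q3=k-g
    N=(E("y",q2+q3).inv()*E("z",q1).inv()).as_matrix()@M@F.T
    q4,q5,q6=R.from_matrix(N).as_euler("ZYZ")
    if q4<-1.56:q4+=2*np.pi
    return np.array([q1,q2,q3,q4,q5,q6])
def margin(q): return -9 if q is None else min((q-LO).min(),(HI-q).min())
def tool(az,b,roll=0,s=1):
    x=np.array([np.cos(az)*np.cos(b),np.sin(az)*np.cos(b),-np.sin(b)]);y=s*np.array([np.sin(az),-np.cos(az),0])
    return R.from_rotvec(x*roll).as_matrix()@np.c_[x,y,np.cross(x,y)]
E
python3 - <<'E'
from ik import *
import json
for e in json.load(open("log.json")):print(np.abs(ik(e["p"],R.from_rotvec(e["o"]).as_matrix())-e["q"]).max())
r=np.radians;cap=np.array([505,225.3,46]);fin=np.array([628.7,-78.4,241])
for s in(1,-1):
  for b in(20,30,40,50):
    for a in range(-20,111,10):
        G=tool(r(a),r(b),0,s);Fm=tool(r(a-92.6),r(b),0,s)
        qg=ik(cap+19*G[:,0],G);ql=ik(cap+[0,0,120]+19*G[:,0],G);qf=ik(fin+19*Fm[:,0],Fm);m=margin(qg),margin(ql),margin(qf)
        if min(m)>0.03:print(s,b,a,np.round(m,2),np.round(qg,2),np.round(qf,2))
E
```

```text
2.7755575615628914e-16
3.3306690738754696e-16
9.159339953157541e-16
1.1102230246251565e-15
1 20 -20 [0.26 0.18 0.67] [ 1.03  1.08  2.31  4.44  1.28 -1.32] [ 0.28  0.93  1.32 -0.86  1.81 -2.25]
1 20 -10 [0.23 0.17 0.62] [ 0.98  1.15  2.44  4.2   1.42 -1.17] [ 0.32  0.87  1.47 -0.94  1.68 -2.24]
1 20 0 [0.12 0.04 0.52] [ 0.87  1.25  2.55  3.95  1.67 -1.08] [ 0.36  0.81  1.61 -1.04  1.56 -2.22]
1 20 50 [0.14 0.06 0.34] [-0.28  1.22  2.53  2.11  1.51 -2.12] [ 0.34  0.6   2.33  4.31  1.13 -1.79]
1 20 60 [0.26 0.19 0.23] [-0.34  1.13  2.41  1.88  1.32 -1.98] [ 0.24  0.58  2.44  3.99  1.14 -1.66]
1 20 70 [0.39 0.33 0.13] [-0.35  1.07  2.28  1.65  1.23 -1.8 ] [ 0.09  0.58  2.54  3.63  1.21 -1.58]
1 20 80 [0.52 0.47 0.08] [-0.34  1.04  2.15  1.42  1.21 -1.63] [-0.11  0.59  2.59  3.25  1.27 -1.57]
1 20 90 [0.65 0.61 0.07] [-0.31  1.04  2.02  1.23  1.25 -1.48] [-0.33  0.59  2.6   2.86  1.27 -1.59]
1 20 100 [0.79 0.75 0.12] [-0.27  1.05  1.88  1.07  1.32 -1.37] [-0.52  0.58  2.55  2.49  1.21 -1.56]
1 20 110 [0.92 0.88 0.22] [-0.22  1.06  1.75  0.93  1.41 -1.29] [-0.66  0.58  2.45  2.15  1.16 -1.
[... 6976 characters left out ...]
47]
-1 50 30 [0.14 0.2  0.59] [0.24 0.7  2.53 2.89 0.78 1.54] [ 0.2   0.41  1.93 -0.97  0.85  0.41]
-1 50 40 [0.17 0.23 0.49] [0.12 0.69 2.5  2.59 0.74 1.53] [ 0.17  0.36  2.02 -1.07  0.71  0.35]
-1 50 50 [0.22 0.28 0.37] [0.03 0.68 2.45 2.28 0.69 1.59] [ 0.12  0.32  2.1  -1.19  0.56  0.29]
-1 50 60 [0.3  0.35 0.24] [-0.04  0.68  2.37  1.95  0.66  1.7 ] [ 0.05  0.28  2.16 -1.32  0.4   0.23]
-1 50 70 [0.38 0.43 0.07] [-0.08  0.69  2.29  1.63  0.67  1.84] [-0.04  0.25  2.21 -1.49  0.23  0.2 ]
-1 50 90 [0.57 0.58 0.03] [-0.1   0.72  2.1   1.13  0.79  2.04] [-0.25  0.23  2.23  1.67  0.13  2.89]
-1 50 110 [0.77 0.64 0.06] [-0.06  0.77  1.9   0.8   0.97  2.1 ] [-0.44  0.27  2.17  1.28  0.47  2.86]
```

Run:
```python
from ik import *
from plant import arm
r=np.radians;np.set_printoptions(precision=3,suppress=True)
s=arm.get_state();M0=R.from_rotvec(s["orientation"]).as_matrix();print(M0,s["ee_pos"])
for sg in(1,-1):
    G=tool(r(65),r(30),0,sg);rv=R.from_matrix(G@M0.T).as_rotvec();print(sg,rv,np.degrees(np.linalg.norm(rv)))
    g=np.array([505,225.3,47])
    for back in(0,60,100):print(back,g+(19-back)*G[:,0]-s["ee_pos"],ik(g+(19-back)*G[:,0],G))
# pour
for sg in(1,-1):
  for bp in(0,10):
   for ap in(-20,0,10,20,40):
    mm=[]
    for phi in(0,60,110,130):
        P=tool(r(ap),r(bp),r(sg*phi),sg);zc=P@(tool(0,r(30),0,sg).T@[0,0,1]);tray=np.array([508,-68,0])
        gp=tray+[0,0,125]-23*np.r_[zc[:2],0];q=ik(gp+19*P[:,0],P);mm.append(margin(q))
    print(sg,bp,ap,np.array(mm),q,zc)
```

```text
[[ 0.527  0.618 -0.583]
 [ 0.2   -0.757 -0.622]
 [-0.826  0.211 -0.523]] [487.261 146.685 233.094]
1 [ 0.513 -0.132  0.491] 41.40087728203426
0 [  24.693   93.528 -195.594] [-0.274  0.943  2.376  1.83   1.085 -1.77 ]
60 [   2.733   46.435 -165.594] [-0.415  0.871  2.408  1.671  1.056 -1.729]
100 [ -11.907   15.039 -145.594] [-0.51   0.818  2.418  1.551  1.043 -1.68 ]
-1 [ 1.492  1.558 -2.06 ] 170.93962849371357
0 [  24.693   93.528 -195.594] [-0.274  0.943  2.376  1.83   1.085  1.372]
60 [   2.733   46.435 -165.594] [-0.415  0.871  2.408  1.671  1.056  1.413]
100 [ -11.907   15.039 -145.594] [-0.51   0.818  2.418  1.551  1.043  1.462]
1 0 -20 [0.008 0.027 0.029 0.025] [0.236 1.622 2.645 4.136 2.422 1.556] [-0.697 -0.452 -0.557]
1 0 0 [-0.018 -0.029 -0.03  -0.028] [-0.56   1.76   2.698  1.954  2.532 -0.416] [-0.5   -0.663 -0.557]
1 0 10 [0.049 0.026 0.024 0.029] [-0.844  1.614  2.641  1.836  2.061 -0.348] [-0.377 -0.74  -0.557]
1 0 20 [0.148 0.119 0.116 0.122] [-0.974  1.441  2.548  1.736  1.755 -0.134] [-0.243 -0.794 -0.557]
1 0 40 [0.39  0.356 0.353 0.36 ] [-1.014  1.216  2.31   1.4
[... 880 characters left out ...]
181 0.175] [-1.002  1.37   2.495  1.736  1.715 -1.41 ] [-0.697  0.452 -0.557]
-1 0 40 [0.39  0.425 0.428 0.421] [-1.003  1.187  2.249  1.446  1.533 -0.99 ] [-0.809  0.187 -0.557]
-1 10 -20 [-0.103 -0.124 -0.12  -0.114] [ 0.061  1.581  2.784  3.836  2.482 -0.041] [-0.327  0.825 -0.461]
-1 10 0 [-0.14  -0.118 -0.111 -0.113] [-0.688  1.579  2.783  2.167  2.285 -1.607] [-0.589  0.663 -0.461]
-1 10 10 [-0.051 -0.019 -0.012 -0.017] [-0.888  1.374  2.687  2.033  1.85  -1.506] [-0.695  0.551 -0.461]
-1 10 20 [0.068 0.104 0.109 0.103] [-0.974  1.207  2.567  1.873  1.574 -1.309] [-0.78   0.422 -0.461]
-1 10 40 [0.333 0.37  0.372 0.365] [-0.984  1.04   2.305  1.498  1.377 -0.904] [-0.878  0.13  -0.461]
```

```bash
python3 -m inch '0 0 -0.02 0.085 -0.022 0.082 1;0 0 -0.04 0.17 -0.044 0.164 1;0 0.005 -0.06 0.256 -0.066 0.245 1;-0.005 0.01 -0.08 0.342 -0.088 0.327 1;-0.01 0.015 -0.1 0.427 -0.11 0.409 1;-0.012 0.015 -0.12 0.513 -0.132 0.491 1;-0.012 0.015 -0.146 0.513 -0.132 0.491 1;-0.012 0.015 -0.146 0.513 -0.132 0.491 1'; python3 log.py
python3 - <<'E'
from ik import *
from plant import arm
import cv2,pickle
s=arm.get_state();M=R.from_rotvec(s["orientation"]).as_matrix();G=tool(np.radians(65),np.radians(30),0,1)
print(s["time"],s["ee_pos"],M,G,s["joint_pos"])
print("to grasp",np.array([505,225.3,47])+19*G[:,0]-s["ee_pos"], R.from_matrix(G@M.T).as_rotvec())
d={n:arm.read_camera(n) for n in("side","top")};pickle.dump(d,open("v1.pkl","wb"))
a=[cv2.resize(d[n]["img"][y:y+180,x:x+160],None,fx=2.4,fy=2.4,interpolation=2) for n,x,y in(("top",170,140),("side",190,170))]
cv2.imwrite("pics/pre.png",np.hstack(a))
E
```

```text
time: 2.77
ee_pos: [462.1, 168.6, 125.6]
orientation: [2.266, 1.092, -1.092]
wrist_force: [-0.7, 0.3, 0.1]
width: 1.0
2.7667 [462.11026717 168.58433882 125.60612215] [[ 0.390935    0.78701279 -0.47726376]
 [ 0.47731024 -0.61670477 -0.62597936]
 [-0.7869846   0.01691436 -0.61674074]] [[ 0.36599815  0.90630779 -0.21130913]
 [ 0.78488557 -0.42261826 -0.45315389]
 [-0.5         0.         -0.8660254 ]] [-0.16702671  0.36773748  2.49394506  1.71321207  0.5717917  -1.13899524]
to grasp [ 49.84369769  71.62848695 -88.10612215] [ 0.33545697 -0.18625173  0.22876375]
```

View pics/pre.png

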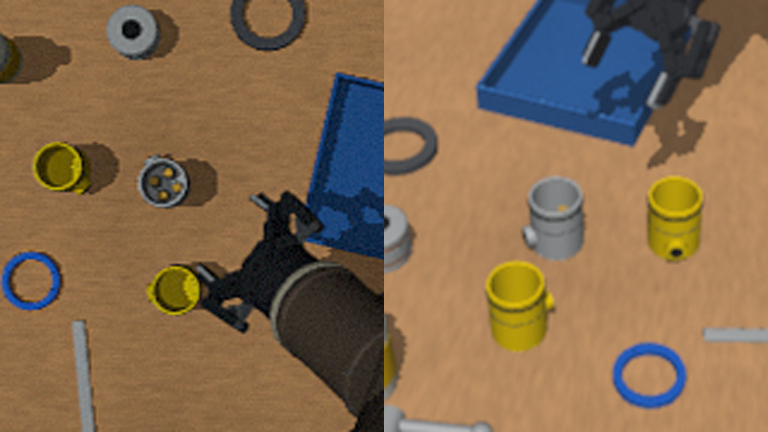

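```bash
python3 -m inch '0.005 -0.005 0 0.085 -0.047 0.057 1;0.01 -0.007 0 0.168 -0.093 0.114 1;0.013 -0.007 0 0.25 -0.14 0.172 1;0.013 -0.007 -0.005 0.335 -0.186 0.229 1;0.013 -0.007 -0.01 0.335 -0.186 0.229 1;0.013 -0.007 -0.02 0.335 -0.186 0.229 1;0.013 -0.007 -0.038 0.335 -0.186 0.229 1;0.013 -0.007 -0.038 0.335 -0.186 0.229 1'; python3 log.py
cat > chk.py <<'E'
from ik import *
from plant import arm
import cv2,pickle,sys
np.set_printoptions(precision=3,suppress=True)
s=arm.get_state();M=R.from_rotvec(s["orientation"]).as_matrix();G=tool(np.radians(65),np.radians(30),0,1)
print(s["time"],s["ee_pos"],s["joint_pos"])
print("to grasp",np.array([505,225.3,47])+19*G[:,0]-s["ee_pos"], R.from_matrix(G@M.T).as_rotvec())
d={n:arm.read_camera(n) for n in("side","top")};pickle.dump(d,open("v.pkl","wb"))
a=[cv2.resize(d[n]["img"][y:y+180,x:x+160],None,fx=2.4,fy=2.4,interpolation=2) for n,x,y in(("top",170,140),("side",190,170))]
cv2.imwrite("pics/"+sys.argv[1],np.hstack(a))
E
python3 chk.py pre2.png
```

```text
time: 3.53
ee_pos: [474.0, 161.6, 85.8]
orientation: [2.352, 1.5, -0.646]
wrist_force: [-0.2, 0.5, 0.6]
width: 1.003
3.5333 [474.02  161.575  85.778] [-0.508  0.815  2.419  1.551  1.034 -1.67 ]
to grasp [ 37.933  78.638 -48.278] [ 0.005 -0.009  0.001]
```

View pics/pre2.png

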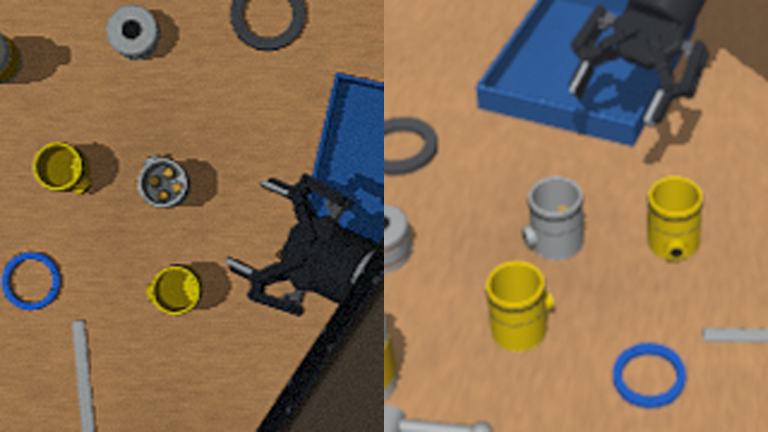

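```bash
python3 -m inch '0.0076 0.0158 -0.0096 0.005 -0.009 0 1;0.0152 0.0316 -0.0192 0.005 -0.009 0 1;0.0228 0.0474 -0.0288 0.005 -0.009 0 1;0.0304 0.063 -0.0384 0.005 -0.009 0 1;0.038 0.0787 -0.048 0.005 -0.009 0 1;0.038 0.0787 -0.048 0.005 -0.009 0 1;0.038 0.0787 -0.048 0.005 -0.009 0 1;0.038 0.0787 -0.048 0.005 -0.009 0 1'; python3 chk.py g1.png
```

```text
time: 4.3
ee_pos: [512.5, 240.3, 40.8]
orientation: [2.356, 1.5, -0.622]
wrist_force: [-0.1, 1.0, 0.6]
width: 1.001
4.3 [512.477 240.264  40.768] [-0.276  0.94   2.378  1.828  1.089 -1.772]
to grasp [-0.523 -0.051 -3.268] [-0.002  0.006 -0.001]
```

View pics/g1.png

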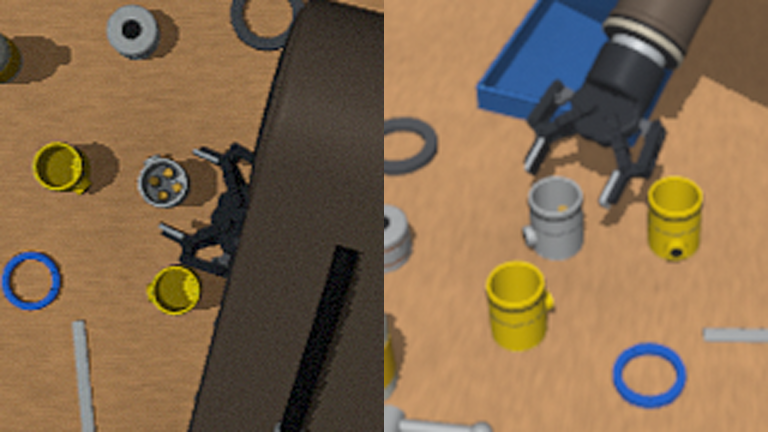

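Run:
```python
from h import *
from ik import tool
np.set_printoptions(precision=1,suppress=True)
d=pickle.load(open("v.pkl","rb"));T=d["top"];S=d["side"]
A=tri(T,(170+195/2.4,140+151/2.4),S,(190+(530-384)/2.4,170+168/2.4));B=tri(T,(170+162/2.4,140+227/2.4),S,(190+(605-384)/2.4,170+199/2.4));print(A,B)
m=(A[0]+B[0])/2;x=tool(np.radians(65),np.radians(30))[:,0];y=tool(np.radians(65),np.radians(30))[:,1]
print(m,(np.array([512.5,240.3,40.8])-m)@x,(np.array([512.5,240.3,40.8])-m)@y,np.linalg.norm(A[0]-B[0]), "proj tcp",proj(T,(512.5,240.3,40.8)),proj(S,(512.5,240.3,40.8)))
for v in(T,S):
    P=cloud(v)
    Q=P.reshape(-1,3);k=(np.hypot(Q[:,0]-505,Q[:,1]-225)<70)&(Q[:,2]>12)&(Q[:,2]<120);Q=Q[k];
    u=(Q-[512.5,240.3,40.8])@np.c_[x,y];
    k=(np.abs(u[:,1])>33)&(np.abs(u[:,1])<62);print(len(Q),np.sort(u[k&(u[:,1]>0),0])[-6:],np.sort(u[k&(u[:,1]<0),0])[-6:])
```

```text
(array([539.5, 188.1,  64.9]), np.float64(0.46160341695519463)) (array([453.8, 226. ,  66.4]), np.float64(1.1528165256800103))
[496.7 207.1  65.6] 44.31269501408835 0.30405021662285936 93.74184281975116 proj tcp [233.2 213.3] [258.3 262.4]
391 [-46.5 -46.1 -44.7 -44.2 -43.  -39.2] [-48.2 -47.1 -46.9 -45.7 -41.6 -41.4]
1005 [-40.2 -39.4 -39.  -38.5 -38.4 -37.8] [-39.6 -38.8 -38.7 -38.6 -38.3 -38.1]
```

Run:
```python
from h import *
from ik import *
from plant import arm
np.set_printoptions(precision=1,suppress=True)
s=arm.get_state();print(s["time"],s["ee_pos"],s["joint_pos"],s["width"])
d={n:arm.read_camera(n) for n in("side","top")};pickle.dump(d,open("v2.pkl","wb"))
M=R.from_rotvec(s["orientation"]).as_matrix()
for v in d.values():
    Q=cloud(v).reshape(-1,3);u=(Q-s["ee_pos"])@M;
    k=(u[:,0]>-90)&(u[:,0]<30)&(abs(u[:,1])<75)&(abs(u[:,2])<30)&(Q[:,2]>15)
    u=u[k];
    for lo in range(-80,20,10):
        w=u[(u[:,0]>=lo)&(u[:,0]<lo+10)];print(lo,len(w),(np.percentile(w[:,1],[2,25,50,75,98])if len(w) else ''),end=" | ")
    print()
a=[cv2.resize(d[n]["img"][y:y+100,x:x+90],None,fx=4,fy=4,interpolation=2) for n,x,y in(("top",200,170),("side",220,200))]
cv2.imwrite("pics/g2.png",np.hstack(a))
```

```text
4.4 [512.9 239.5  40.4] [-0.3  0.9  2.4  1.8  1.1 -1.8] 0.9989368611063847
-80 68 [-59.2 -54.1 -46.3  45.4  55.4] | -70 62 [-57.2 -51.8  -1.5  43.9  54.3] | -60 62 [-57.6 -52.1  -1.3  44.8  54.6] | -50 101 [-55.1 -46.5  -0.5  40.1  48.5] | -40 100 [-49.   -9.3   5.4  15.4  46.2] | -30 87 [-29.9   1.1  13.   19.6  23.1] | -20 82 [-30.9 -28.3   7.2  20.3  23. ] | -10 71 [-31.2 -29.1 -25.9 -20.8  15.9] | 0 109 [-30.  -24.1 -14.   -1.7  16.3] | 10 89 [-25.7 -17.9  -7.5   3.8  20.4] | 
-80 27 [-54.1 -45.9  44.3  49.3  55.8] | -70 38 [-54.6 -48.2 -41.6  49.3  56.2] | -60 39 [-53.9 -45.2  -4.8  47.6  55.5] | -50 39 [-47.4 -19.2   2.7  16.9  51.2] | -40 18 [-27.9 -24.8   3.7  22.3  24.8] | -30 29 [-27.6 -18.9   1.5  22.9  26.7] | -20 41 [-26.1 -19.2 -12.4  14.4  22.4] | -10 44 [-18.   -8.7   3.   12.3  18.8] | 0 37 [-23.7  -8.6  -2.6   3.3  20.1] | 10 21 [-12.9  -2.5  15.4  21.5  26. ] |
```

View pics/g2.png

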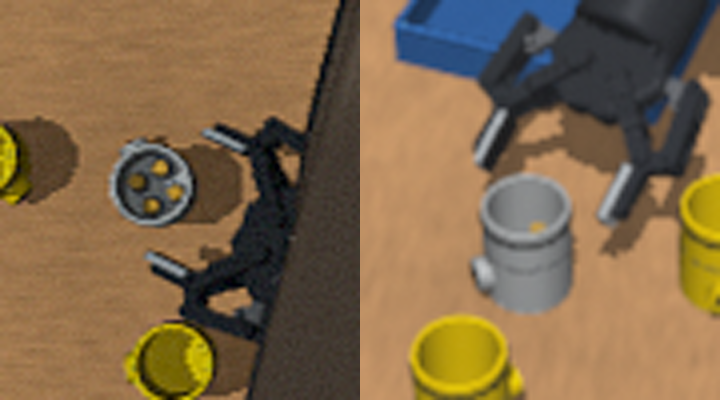

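```bash
python3 -m inch '0.004 0.008 -0.006 0 0 0 1;0.008 0.017 -0.012 0 0 0 1;0.011 0.025 -0.018 0 0 0 1;0.011 0.025 -0.018 0 0 0 1;0.011 0.025 -0.018 0 0 0 1;0.011 0.025 -0.018 0 0 0 1;0.011 0.025 -0.018 0 0 0 1;0.011 0.025 -0.018 0 0 0 1'
python3 - <<'E'
from h import *
from ik import *
from plant import arm
np.set_printoptions(precision=1,suppress=True)
s=arm.get_state();print(s["time"],s["ee_pos"],s["joint_pos"],s["width"])
d={n:arm.read_camera(n) for n in("side","top")};pickle.dump(d,open("v2.pkl","wb"))
a=[cv2.resize(d[n]["img"][y:y+100,x:x+90],None,fx=4,fy=4,interpolation=2) for n,x,y in(("top",200,170),("side",220,200))]
cv2.imwrite("pics/g3.png",np.hstack(a))
E
```

```text
time: 5.17
ee_pos: [523.8, 264.6, 21.5]
orientation: [2.358, 1.499, -0.622]
wrist_force: [0.0, -0.3, -0.2]
width: 0.998
5.1667 [523.8 264.6  21.5] [-0.2  1.   2.4  1.9  1.1 -1.8] 0.998471855653457
```

View pics/g3.png

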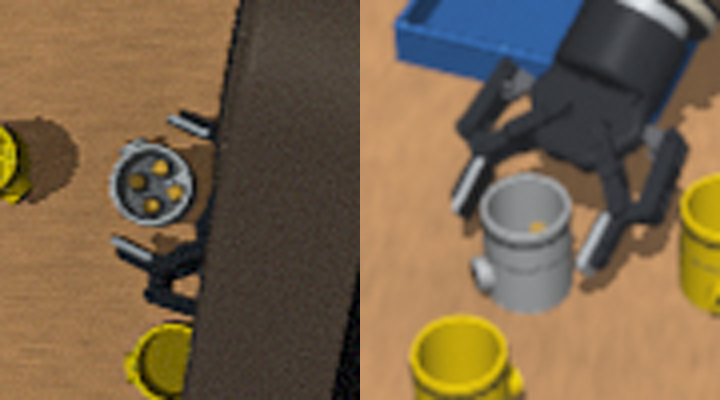

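Run:
```python
from h import *
from ik import tool
np.set_printoptions(precision=1,suppress=True)
d=pickle.load(open("v2.pkl","rb"));T=d["top"];S=d["side"]
f=lambda a,b:tri(T,(200+a[0]/4,170+a[1]/4),S,(220+(b[0]-360)/4,200+b[1]/4))
A=f((170,120),(458,210));B=f((113,240),(585,270));print("tips",A,B)
A2=f((209,136),(483,158));B2=f((152,265),(616,217));print("back",A2,B2)
G=tool(np.radians(65),np.radians(30))
for X in(A,B,A2,B2):print((X[0]-[505,225.3,47])@G)
```

```text
tips (array([550.7, 214.1,  44.6]), np.float64(2.7335700772341043)) (array([465.8, 253.8,  42.4]), np.float64(0.4727277889353901))
back (array([538.4, 185.7,  64.4]), np.float64(3.1577493655096123)) (array([449.2, 225.1,  61.4]), np.float64(1.1333097500488118))
[ 9.1 46.2 -2.5]
[ 10.4 -47.6  -0.7]
[-27.6  47.   -4.2]
[-27.8 -50.5  -0.5]
```

```bash
python3 -m inch '0 0 0 0 0 0 0.5;0 0 0 0 0 0 0;0 0 0 0 0 0 -1;0 0 0 0 0 0 -1;0 0 0 0 0 0 -1;0 0 0 0 0 0 -1;0 0 0 0 0 0 -1;0 0 0 0 0 0 -1'
python3 - <<'E'
from h import *
from ik import *
from plant import arm
np.set_printoptions(precision=3,suppress=True)
s=arm.get_state();print(s["time"],s["ee_pos"],s["joint_pos"],s["width"],s["wrist_force"])
d={n:arm.read_camera(n) for n in("side","top")};pickle.dump(d,open("v2.pkl","wb"))
a=[cv2.resize(d[n]["img"][y:y+100,x:x+90],None,fx=4,fy=4,interpolation=2) for n,x,y in(("top",200,170),("side",220,200))]
cv2.imwrite("pics/g4.png",np.hstack(a))
E
```

```text
time: 5.93
ee_pos: [523.7, 265.1, 21.7]
orientation: [2.358, 1.499, -0.622]
wrist_force: [-1.9, -2.9, 5.3]
width: 0.643
5.9333 [523.677 265.072  21.7  ] [-0.205  0.983  2.353  1.905  1.108 -1.787] 0.6430526643740342 [-1.873 -2.861  5.252]
```

View pics/g4.png

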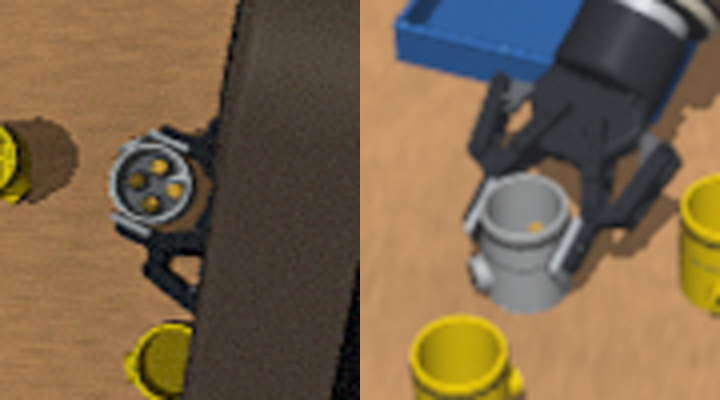

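```bash
cat > plan.py <<'E'
from ik import *
np.set_printoptions(precision=3,suppress=True)
r=np.radians
G0=R.from_rotvec([2.358,1.499,-0.622]).as_matrix();p0=np.array([523.7,265.0,21.7])
base0=np.array([505,225.3,0.]);port0=r(35)
mid_in_tool=G0.T@(base0+[0,0,35]-p0)
zc_tool=G0.T@np.array([0,0,1.]);xc_tool=G0.T@np.array([np.cos(port0),np.sin(port0),0])
def cap_of(p,M): return np.asarray(p)+M@mid_in_tool, M@zc_tool, M@xc_tool
def p_for(mid,M): return np.asarray(mid)-M@mid_in_tool
E
python3 - <<'E'
from plan import *
print(mid_in_tool)
# pour variants
for ap in(30,40,50):
  for bp in(0,):
    for ph in(0,60,90,110,130):
        P=tool(r(ap),r(bp),r(ph),1);zc=P@zc_tool;mouth=np.array([508,-40,0.]);mid=mouth-35*zc;mid[2]=130-12*0
        q=ik(p_for(mid,P),P);print(ap,bp,ph,round(margin(q),2),q,zc,np.degrees(np.arccos(zc[2])),"mouthz",mid[2]+35*zc[2])
lx=np.array([.536,-.844,0]);az=np.arctan2(lx[1],lx[0])
L=np.array([728.4,-235.4,217.1]);port=L-150*lx;base=port-36*lx-[0,0,22];mid=base+[0,0,35]
Fm=R.from_euler("z",az-port0).as_matrix()@G0;p=p_for(mid,Fm);print("final",np.degrees(az),mid,p,R.from_matrix(Fm).as_rotvec(),ik(p,Fm),margin(ik(p,Fm)))
print(ik(p0+[0,0,150],G0))
E
```

```text
[-44.71   -0.079  10.182]
30 0 0 0.22 [-0.862  1.27   2.451  1.726  1.672 -2.143] [-0.427 -0.251  0.869] 29.691060023393657 mouthz 160.40480839494967
30 0 60 0.19 [-0.851  1.313  2.477  1.728  1.689 -1.163] [-0.052 -0.901  0.431] 64.46146531673196 mouthz 145.08913138375982
30 0 90 0.19 [-0.849  1.33   2.476  1.728  1.692 -0.655] [ 0.005 -1.    -0.004] 90.21411675643138 mouthz 129.86920382101954
30 0 110 0.2 [-0.85   1.335  2.469  1.727  1.692 -0.304] [-0.021 -0.954 -0.301] 107.49530062976281 mouthz 119.4780348707549
30 0 130 0.21 [-0.852  1.335  2.459  1.726  1.689  0.055] [-0.097 -0.822 -0.561] 124.14284114147196 mouthz 110.35597020274392
40 0 0 0.33 [-0.878  1.188  2.337  1.566  1.569 -1.955] [-0.377 -0.321  0.869] 29.69106002339367 mouthz 160.40480839494967
40 0 60 0.3 [-0.879  1.221  2.367  1.565  1.568 -0.97 ] [ 0.105 -0.896  0.431] 64.46146531673196 mouthz 145.08913138375982
40 0 90 0.3 [-0.879  1.236  2.366  1.565  1.568 -0.461] [ 0.179 -0.984 -0.004] 90.21411675643138 mouthz 129.86920382101954
40 0 110 0.31 [-0.879  1.242  2.36   1.565  1.568 -0.112] [ 0.144 -0.943 -0.301] 10
[... 297 characters left out ...]
60 0.42 [-0.873  1.161  2.249  1.402  1.525 -0.788] [ 0.259 -0.864  0.431] 64.46146531673196 mouthz 145.08913138375982
50 0 90 0.42 [-0.874  1.175  2.249  1.402  1.522 -0.278] [ 0.347 -0.938 -0.004] 90.21411675643138 mouthz 129.86920382101954
50 0 110 0.43 [-0.873  1.181  2.244  1.403  1.522  0.07 ] [ 0.306 -0.903 -0.301] 107.49530062976281 mouthz 119.4780348707549
50 0 130 0.44 [-0.872  1.185  2.233  1.404  1.524  0.426] [ 0.19  -0.806 -0.561] 124.14284114147196 mouthz 110.35597020274392
final -57.58155005035694 [628.704 -78.416 230.1  ] [667.521 -98.885 216.8  ] [-2.842  0.7    0.755] [ 0.086  0.472  2.382  3.839  0.82  -1.786] 0.2878158792478507
[-0.205  0.594  2.374  1.705  1.021 -1.377]
```

```bash
python3 -m inch '0 0 0.01 0 0 0 -1;0 0 0.03 0 0 0 -1;0 0 0.055 0 0 0 -1;0 0 0.08 0 0 0 -1;0 0 0.105 0 0 0 -1;0 0 0.13 0 0 0 -1;0 0 0.15 0 0 0 -1;0 0 0.15 0 0 0 -1'
python3 - <<'E'
from h import *
from plant import arm
d={n:arm.read_camera(n) for n in("side","top")};pickle.dump(d,open("v2.pkl","wb"))
a=[cv2.resize(d[n]["img"][y:y+140,x:x+120],None,fx=3.2,fy=3.2,interpolation=2) for n,x,y in(("top",170,140),("side",200,140))]
cv2.imwrite("pics/l1.png",np.hstack(a))
E
```

```text
time: 6.7
ee_pos: [524.0, 265.0, 174.8]
orientation: [2.356, 1.497, -0.618]
wrist_force: [0.8, 0.1, -5.9]
width: 0.647
```

View pics/l1.png

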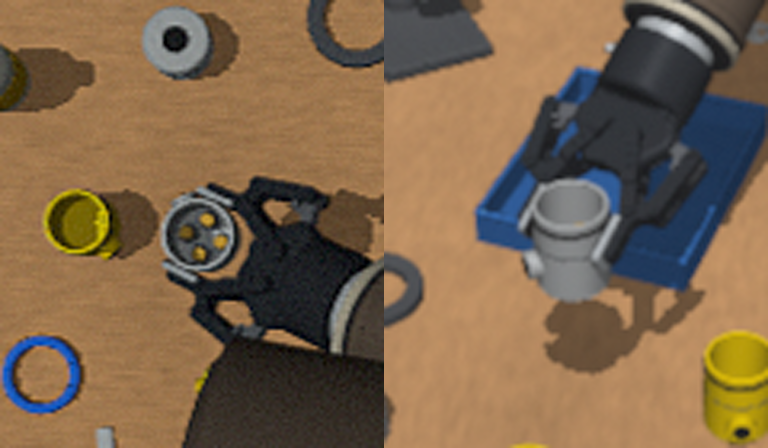

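```bash
cat > go.py <<'E'
from plan import *
from plant import arm
def wp(az,b,ph,mouth=None,mid=None,z=None):
    P=tool(r(az),r(b),r(ph),1);zc=P@zc_tool
    if mid is None: mid=np.r_[np.array(mouth)-35*zc[:2],z]
    return p_for(mid,P),P
def show(p,M,n,pc=None,Mc=None):
    s=arm.get_state()
    pc=s["ee_pos"] if pc is None else pc;Mc=R.from_rotvec(s["orientation"]).as_matrix() if Mc is None else Mc
    rv=R.from_matrix(M@Mc.T).as_rotvec();d=p-pc
    print("shift",d/1000,"rot",rv,"deg",np.degrees(np.linalg.norm(rv)),"rows>=",max(np.linalg.norm(d)/41.7,np.degrees(np.linalg.norm(rv))/7.16))
    qs=[ik(pc+d*k/n,R.from_rotvec(rv*k/n).as_matrix()@Mc) for k in range(n+1)]
    print("minmargin",min(map(margin,qs)),"max dq/row",np.abs(np.diff(qs,axis=0)).max(0), "lim",np.array([1.89,1.89,2.39,3.01,3.01,3.01])*.7/12)
    for k in range(1,n+1):print(np.round(np.r_[d*k/n/1000,rv*k/n],3),end=";\n")
    return p,M
E
python3 - <<'E'
from go import *
p,M=wp(45,5,30,mid=[490,50,190]);p,M=show(p,M,8)
print();p2,M2=wp(45,0,70,mouth=[508,-35],z=135);show(p2,M2,8,p,M)
E
```

```text
shift [ 0.002 -0.186  0.023] rot [ 0.645  0.177 -0.492] deg 47.5591219329708 rows>= 6.642335465498714
minmargin 0.1748924925555131 max dq/row [0.085 0.056 0.027 0.018 0.079 0.028] lim [0.11  0.11  0.139 0.176 0.176 0.176]
[ 0.    -0.023  0.003  0.081  0.022 -0.062];
[ 0.    -0.047  0.006  0.161  0.044 -0.123];
[ 0.001 -0.07   0.009  0.242  0.066 -0.185];
[ 0.001 -0.093  0.012  0.322  0.088 -0.246];
[ 0.001 -0.117  0.014  0.403  0.11  -0.308];
[ 0.001 -0.14   0.017  0.483  0.132 -0.369];
[ 0.002 -0.163  0.02   0.564  0.155 -0.431];
[ 0.002 -0.186  0.023  0.645  0.177 -0.492];

shift [ 0.013 -0.056 -0.056] rot [ 0.553  0.434 -0.03 ] deg 40.29858729208796 rows>= 5.628294314537424
minmargin 0.1748924925555131 max dq/row [0.013 0.022 0.022 0.019 0.008 0.088] lim [0.11  0.11  0.139 0.176 0.176 0.176]
[ 0.002 -0.007 -0.007  0.069  0.054 -0.004];
[ 0.003 -0.014 -0.014  0.138  0.109 -0.008];
[ 0.005 -0.021 -0.021  0.207  0.163 -0.011];
[ 0.006 -0.028 -0.028  0.276  0.217 -0.015];
[ 0.008 -0.035 -0.035  0.345  0.271 -0.019];
[ 0.01  -0.042 -0.042  0.414  0.326 -0.023];
[ 0.011 -0.049 -0.049  0.483  0.38  -0.027];
[ 0.013 -0.056 -0.056  0.553  0.434 -0.03 ];
```

```bash
python3 -m inch '0 -0.023 0.003 0.081 0.022 -0.062 -1;0 -0.047 0.006 0.161 0.044 -0.123 -1;0.001 -0.07 0.009 0.242 0.066 -0.185 -1;0.001 -0.093 0.012 0.322 0.088 -0.246 -1;0.001 -0.117 0.014 0.403 0.11 -0.308 -1;0.001 -0.14 0.017 0.483 0.132 -0.369 -1;0.002 -0.163 0.02 0.564 0.155 -0.431 -1;0.002 -0.186 0.023 0.645 0.177 -0.492 -1'; python3 -m inch '0.002 -0.007 -0.007 0.069 0.054 -0.004 -1;0.003 -0.014 -0.014 0.138 0.109 -0.008 -1;0.005 -0.021 -0.021 0.207 0.163 -0.011 -1;0.006 -0.028 -0.028 0.276 0.217 -0.015 -1;0.008 -0.035 -0.035 0.345 0.271 -0.019 -1;0.01 -0.042 -0.042 0.414 0.326 -0.023 -1;0.011 -0.049 -0.049 0.483 0.38 -0.027 -1;0.013 -0.056 -0.056 0.553 0.434 -0.03 -1'
python3 - <<'E'
from go import *
from h import *
s=arm.get_state();M=R.from_rotvec(s["orientation"]).as_matrix();print(s["width"]);m,z,x=cap_of(s["ee_pos"],M);print("cap",m,z,"mouth",m+35*z)
p2,M2=wp(45,0,125,mouth=[508,-35],z=130);show(p2,M2,8)
d={n:arm.read_camera(n) for n in("side","top")};pickle.dump(d,open("v2.pkl","wb"))
a=[cv2.resize(d[n]["img"][y:y+140,x:x+120],None,fx=3.2,fy=3.2,interpolation=2) for n,x,y in(("top",280,150),("side",210,120))]
cv2.imwrite("pics/p1.png",np.hstack(a))
E
```

```text
time: 7.47
ee_pos: [525.9, 77.2, 192.6]
orientation: [-2.468, -0.984, 0.38]
wrist_force: [0.9, 0.1, -5.9]
width: 0.653
time: 8.13
ee_pos: [538.7, 22.6, 136.2]
orientation: [-1.799, -0.745, 0.524]
wrist_force: [0.2, 0.1, -5.6]
width: 0.65
0.6499402766102718
cap [500.253  -2.119 132.793] [ 0.228 -0.931  0.286] mouth [508.242 -34.691 142.804]
shift [ 0.001 -0.002 -0.012] rot [0.672 0.673 0.002] deg 54.52048640816938 rows>= 7.614593073766674
minmargin 0.3499311377791674 max dq/row [0.    0.003 0.002 0.    0.    0.118] lim [0.11  0.11  0.139 0.176 0.176 0.176]
[ 0.    -0.    -0.002  0.084  0.084  0.   ];
[ 0.    -0.001 -0.003  0.168  0.168  0.   ];
[ 0.001 -0.001 -0.005  0.252  0.253  0.001];
[ 0.001 -0.001 -0.006  0.336  0.337  0.001];
[ 0.001 -0.001 -0.008  0.42   0.421  0.001];
[ 0.001 -0.002 -0.009  0.504  0.505  0.001];
[ 0.001 -0.002 -0.011  0.588  0.589  0.002];
[ 0.001 -0.002 -0.012  0.672  0.673  0.002];
```

View pics/p1.png

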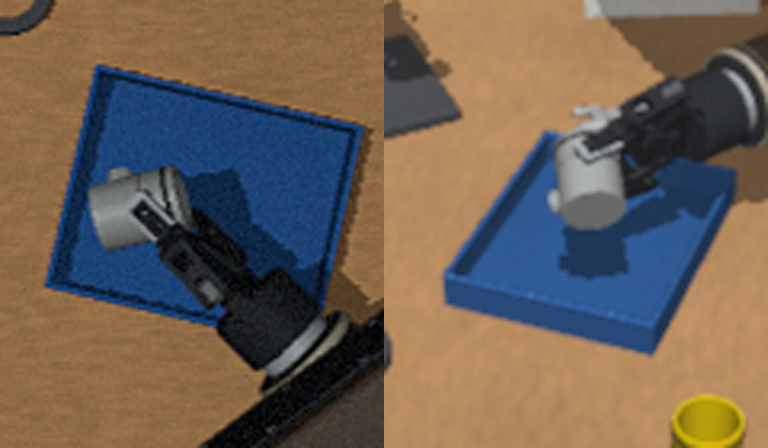

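```bash
python3 -m inch '0 0 -0.001 0.06 0.06 0 -1;0 0 -0.003 0.13 0.13 0 -1;0 0 -0.004 0.21 0.21 0 -1;0.001 0 -0.006 0.29 0.29 0 -1;0.001 0 -0.008 0.37 0.37 0 -1;0.001 0 -0.009 0.45 0.45 0 -1;0.001 -0.001 -0.01 0.53 0.53 0 -1;0.001 -0.001 -0.012 0.6 0.6 0 -1'
cat > pic.py <<'E'
from go import *
from h import *
import sys
s=arm.get_state();M=R.from_rotvec(s["orientation"]).as_matrix();print(s["time"],s["width"],s["wrist_force"]);m,z,x=cap_of(s["ee_pos"],M);print("cap",m,z,"mouth",m+35*z)
d={n:arm.read_camera(n) for n in("side","top")};pickle.dump(d,open("v2.pkl","wb"))
a=[cv2.resize(d[n]["img"][y:y+140,x:x+120],None,fx=3.2,fy=3.2,interpolation=2) for n,x,y in(("top",280,150),("side",210,120))]
cv2.imwrite("pics/"+sys.argv[1],np.hstack(a))
E
python3 pic.py p2.png
```

```text
time: 8.9
ee_pos: [539.5, 22.5, 125.9]
orientation: [-1.008, -0.417, 0.706]
wrist_force: [0.5, -0.6, -4.7]
width: 0.651
8.9 0.6512350471099897 [ 0.542 -0.602 -4.701]
cap [501.583  -2.811 130.879] [ 0.185 -0.887 -0.424] mouth [508.049 -33.842 116.037]
```

View pics/p2.png

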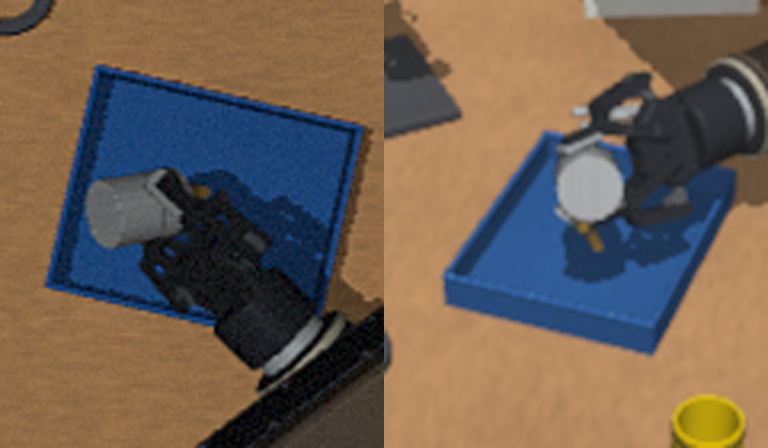

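```bash
python3 -m inch '0 0 0 0.05 0.05 0 -1;0 0 0 0.1 0.1 0 -1;0 0 0 0.15 0.15 0 -1;0 0 0 0.2 0.2 0 -1;0 0 0 0.2 0.2 0 -1;0 0 0 0.2 0.2 0 -1;0 0 0 0.2 0.2 0 -1;0 0 0 0.2 0.2 0 -1'; python3 pic.py p3.png
```

```text
time: 9.67
ee_pos: [539.7, 22.1, 126.3]
orientation: [-0.747, -0.31, 0.741]
wrist_force: [1.0, 0.4, -3.8]
width: 0.648
9.6667 0.6478201556913812 [ 0.965  0.386 -3.834]
cap [502.92   -4.387 133.455] [ 0.083 -0.784 -0.615] mouth [505.819 -31.829 111.924]
```

View pics/p3.png

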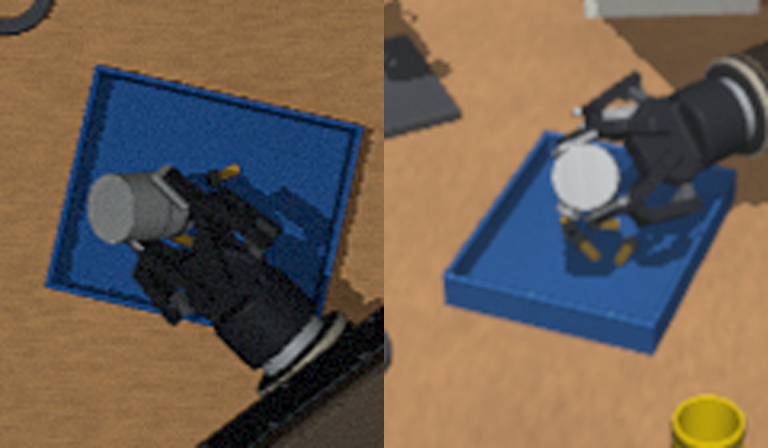

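```bash
python3 -m inch '0 0 0 0.05 0.05 0 -1;0 0 0 0.1 0.1 0 -1;0 0 0 0.1 0.1 0 -1;0 0 0.01 0.1 0.1 0 -1;0 0.02 0.03 0.1 0.1 0 -1;0 0.04 0.06 0.1 0.1 0 -1;0 0.06 0.09 0.1 0.1 0 -1;0 0.07 0.1 0.1 0.1 0 -1'; python3 pic.py p4.png
```

```text
time: 10.43
ee_pos: [538.5, 94.4, 230.3]
orientation: [-0.612, -0.256, 0.756]
wrist_force: [-0.4, 1.2, -5.3]
width: 0.649
10.4333 0.6494446265491073 [-0.39   1.152 -5.306]
cap [502.533  67.114 238.318] [ 0.019 -0.717 -0.697] mouth [503.183  42.02  213.928]
```

View pics/p4.png

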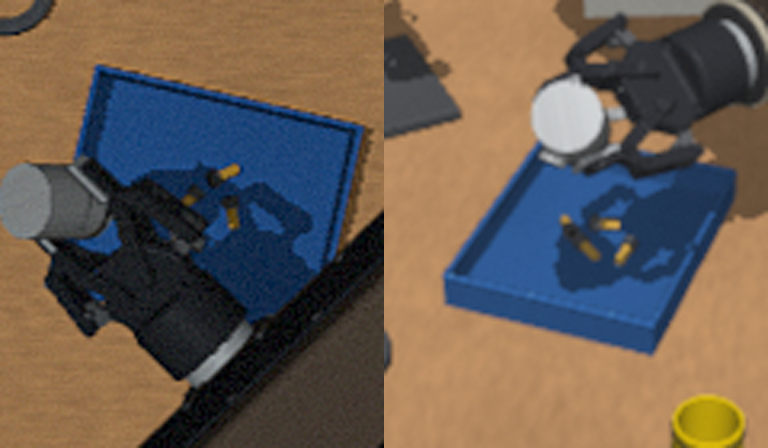

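Run:
```python
from go import *
lx=np.array([.536,-.844,0]);az=np.arctan2(lx[1],lx[0])
Fm=R.from_euler("z",az-port0).as_matrix()@G0
def fin(off):
    mid=np.array([728.4,-235.4,217.1])-(186+off)*lx+[0,0,13];return p_for(mid,Fm)
s=arm.get_state();pc=s["ee_pos"];Mc=R.from_rotvec(s["orientation"]).as_matrix()
A=tool(r(45),r(15),r(70),1);pa=p_for([500,80,270],A);show(pa,A,11)
B=tool(r(15),r(25),r(10),1);pb=p_for([520,60,270],B);show(pb,B,11,pa,A)
print();show(fin(60),Fm,9,pb,B);print();show(fin(0),Fm,3,fin(60),Fm)
```

```text
shift [-0.001  0.01   0.033] rot [-1.054 -0.735  0.165] deg 74.22644132226503 rows>= 10.366821413724166
minmargin 0.14792028802693347 max dq/row [0.011 0.039 0.009 0.019 0.027 0.092] lim [0.11  0.11  0.139 0.176 0.176 0.176]
[-0.     0.001  0.003 -0.096 -0.067  0.015];
[-0.     0.002  0.006 -0.192 -0.134  0.03 ];
[-0.     0.003  0.009 -0.288 -0.2    0.045];
[-0.     0.004  0.012 -0.383 -0.267  0.06 ];
[-0.     0.005  0.015 -0.479 -0.334  0.075];
[-0.001  0.006  0.018 -0.575 -0.401  0.09 ];
[-0.001  0.007  0.021 -0.671 -0.467  0.105];
[-0.001  0.008  0.024 -0.767 -0.534  0.12 ];
[-0.001  0.009  0.027 -0.863 -0.601  0.135];
[-0.001  0.01   0.03  -0.958 -0.668  0.15 ];
[-0.001  0.01   0.033 -1.054 -0.735  0.165];
shift [ 0.026 -0.035 -0.002] rot [-0.927 -0.354 -0.121] deg 57.29310048625234 rows>= 8.001829676850885
minmargin -0.029997372951750645 max dq/row [0.06  0.043 0.017 0.127 0.041 0.127] lim [0.11  0.11  0.139 0.176 0.176 0.176]
[ 0.002 -0.003 -0.    -0.084 -0.032 -0.011];
[ 0.005 -0.006 -0.    -0.169 -0.064 -0.022];
[ 0.007 -0.009 -0.    -0.253 -0.096 -0.033];
[ 0.009 -0.013 -0.0
[... 608 characters left out ...]
074];
[ 0.016 -0.026 -0.01  -0.034  0.022 -0.147];
[ 0.024 -0.039 -0.014 -0.051  0.034 -0.221];
[ 0.032 -0.052 -0.019 -0.067  0.045 -0.294];
[ 0.04  -0.066 -0.024 -0.084  0.056 -0.368];
[ 0.048 -0.079 -0.029 -0.101  0.067 -0.441];
[ 0.056 -0.092 -0.034 -0.118  0.078 -0.515];
[ 0.064 -0.105 -0.039 -0.135  0.089 -0.589];
[ 0.072 -0.118 -0.043 -0.152  0.101 -0.662];

shift [ 0.032 -0.051  0.   ] rot [0. 0. 0.] deg 0.0 rows>= 1.4385841483005524
minmargin 0.24697641917490643 max dq/row [0.054 0.004 0.016 0.054 0.018 0.004] lim [0.11  0.11  0.139 0.176 0.176 0.176]
[ 0.011 -0.017  0.     0.     0.     0.   ];
[ 0.021 -0.034  0.     0.     0.     0.   ];
[ 0.032 -0.051  0.     0.     0.     0.   ];
```

Run:
```python
from go import *
lx=np.array([.536,-.844,0]);az=np.arctan2(lx[1],lx[0])
Fm=R.from_euler("z",az-port0).as_matrix()@G0
def fin(off):
    mid=np.array([728.4,-235.4,217.1])-(186+off)*lx+[0,0,13];return p_for(mid,Fm)
p,M=None,None
for w in((45,8,97,[520,70,270]),(32,18,50,[560,60,270]),(10,27,10,[600,30,260])):
    P=tool(r(w[0]),r(w[1]),r(w[2]),1);q=p_for(w[3],P);show(q,P,8,p,M);p,M=q,P;print()
show(fin(30),Fm,8,p,M)
```

```text
shift [0.019 0.    0.034] rot [-0.66  -0.472  0.055] deg 46.565241760056125 rows>= 6.503525385482699
minmargin 0.17822180163454426 max dq/row [0.008 0.036 0.003 0.012 0.019 0.069] lim [0.11  0.11  0.139 0.176 0.176 0.176]
[ 0.002  0.     0.004 -0.082 -0.059  0.007];
[ 0.005  0.     0.009 -0.165 -0.118  0.014];
[ 0.007  0.     0.013 -0.247 -0.177  0.021];
[ 0.01   0.     0.017 -0.33  -0.236  0.027];
[ 0.012  0.     0.021 -0.412 -0.295  0.034];
[ 0.015  0.     0.026 -0.495 -0.354  0.041];
[ 0.017  0.     0.03  -0.577 -0.413  0.048];
[ 0.019  0.     0.034 -0.66  -0.472  0.055];

shift [ 0.044 -0.017 -0.   ] rot [-0.728 -0.369 -0.029] deg 46.7718846461713 rows>= 6.532386123766941
minmargin 0.1401162508281537 max dq/row [0.027 0.036 0.009 0.061 0.033 0.104] lim [0.11  0.11  0.139 0.176 0.176 0.176]
[ 0.005 -0.002 -0.    -0.091 -0.046 -0.004];
[ 0.011 -0.004 -0.    -0.182 -0.092 -0.007];
[ 0.016 -0.006 -0.    -0.273 -0.138 -0.011];
[ 0.022 -0.009 -0.    -0.364 -0.184 -0.015];
[ 0.027 -0.011 -0.    -0.455 -0.23  -0.018];
[ 0.033 -0.013 -0.    -0.546 -0.277 -0.022];
[ 0.038 -0.015 -0.    -0.
[... 533 characters left out ...]
1  -0.491 -0.068 -0.077];
[ 0.037 -0.036 -0.012 -0.573 -0.079 -0.09 ];
[ 0.042 -0.041 -0.014 -0.655 -0.09  -0.102];

shift [ 0.007 -0.109 -0.032] rot [-0.15   0.072 -0.573] deg 34.16502417518787 rows>= 4.771651421115624
minmargin 0.14133766876617448 max dq/row [0.051 0.019 0.032 0.155 0.019 0.066] lim [0.11  0.11  0.139 0.176 0.176 0.176]
[ 0.001 -0.014 -0.004 -0.019  0.009 -0.072];
[ 0.002 -0.027 -0.008 -0.038  0.018 -0.143];
[ 0.003 -0.041 -0.012 -0.056  0.027 -0.215];
[ 0.004 -0.055 -0.016 -0.075  0.036 -0.286];
[ 0.005 -0.068 -0.02  -0.094  0.045 -0.358];
[ 0.006 -0.082 -0.024 -0.113  0.054 -0.429];
[ 0.006 -0.096 -0.028 -0.132  0.063 -0.501];
[ 0.007 -0.109 -0.032 -0.15   0.072 -0.573];
```

```bash
python3 -m inch '0.002 0 0.004 -0.082 -0.059 0.007 -1;0.005 0 0.009 -0.165 -0.118 0.014 -1;0.007 0 0.013 -0.247 -0.177 0.021 -1;0.01 0 0.017 -0.33 -0.236 0.027 -1;0.012 0 0.021 -0.412 -0.295 0.034 -1;0.015 0 0.026 -0.495 -0.354 0.041 -1;0.017 0 0.03 -0.577 -0.413 0.048 -1;0.019 0 0.034 -0.66 -0.472 0.055 -1'
python3 -m inch '0.005 -0.002 0 -0.091 -0.046 -0.004 -1;0.011 -0.004 0 -0.182 -0.092 -0.007 -1;0.016 -0.006 0 -0.273 -0.138 -0.011 -1;0.022 -0.009 0 -0.364 -0.184 -0.015 -1;0.027 -0.011 0 -0.455 -0.23 -0.018 -1;0.033 -0.013 0 -0.546 -0.277 -0.022 -1;0.038 -0.015 0 -0.637 -0.323 -0.026 -1;0.044 -0.017 0 -0.728 -0.369 -0.029 -1'
python3 -m inch '0.005 -0.005 -0.002 -0.082 -0.011 -0.013 -1;0.011 -0.01 -0.003 -0.164 -0.023 -0.026 -1;0.016 -0.015 -0.005 -0.246 -0.034 -0.038 -1;0.021 -0.021 -0.007 -0.327 -0.045 -0.051 -1;0.026 -0.026 -0.009 -0.409 -0.057 -0.064 -1;0.032 -0.031 -0.01 -0.491 -0.068 -0.077 -1;0.037 -0.036 -0.012 -0.573 -0.079 -0.09 -1;0.042 -0.041 -0.014 -0.655 -0.09 -0.102 -1'
python3 - <<'E'
from go import *
lx=np.array([.536,-.844,0]);az=np.arctan2(lx[1],lx[0])
Fm=R.from_euler("z",az-port0).as_matrix()@G0
mid=np.array([728.4,-235.4,217.1])-(186+30)*lx+[0,0,13];show(p_for(mid,Fm),Fm,8)
s=arm.get_state();print(cap_of(s["ee_pos"],R.from_rotvec(s["orientation"]).as_matrix()))
E
```

```text
time: 11.2
ee_pos: [559.5, 90.6, 259.5]
orientation: [-1.425, -0.461, 0.737]
wrist_force: [0.5, 0.2, -4.8]
width: 0.648
time: 11.87
ee_pos: [603.4, 73.7, 259.6]
orientation: [-2.268, -0.471, 0.645]
wrist_force: [0.4, 0.4, -4.8]
width: 0.643
time: 12.53
ee_pos: [645.2, 32.8, 245.6]
orientation: [-2.922, -0.193, 0.723]
wrist_force: [0.1, 0.8, -3.9]
width: 0.645
shift [ 0.006 -0.106 -0.029] rot [-0.147  0.071 -0.573] deg 34.126119138714884 rows>= 4.766217756803755
minmargin 0.1417714779189918 max dq/row [0.052 0.018 0.032 0.155 0.019 0.066] lim [0.11  0.11  0.139 0.176 0.176 0.176]
[ 0.001 -0.013 -0.004 -0.018  0.009 -0.072];
[ 0.002 -0.027 -0.007 -0.037  0.018 -0.143];
[ 0.002 -0.04  -0.011 -0.055  0.027 -0.215];
[ 0.003 -0.053 -0.014 -0.074  0.035 -0.286];
[ 0.004 -0.066 -0.018 -0.092  0.044 -0.358];
[ 0.005 -0.08  -0.022 -0.111  0.053 -0.43 ];
[ 0.005 -0.093 -0.025 -0.129  0.062 -0.501];
[ 0.006 -0.106 -0.029 -0.147  0.071 -0.573];
(array([601.216,  26.957, 256.993]), array([-0.026, -0.159,  0.987]), array([ 0.909, -0.414, -0.043]))
```

```bash
python3 -m inch '0.001 -0.013 -0.004 -0.018 0.009 -0.072 -1;0.002 -0.027 -0.007 -0.037 0.018 -0.143 -1;0.002 -0.04 -0.011 -0.055 0.027 -0.215 -1;0.003 -0.053 -0.014 -0.074 0.035 -0.286 -1;0.004 -0.066 -0.018 -0.092 0.044 -0.358 -1;0.005 -0.08 -0.022 -0.111 0.053 -0.43 -1;0.005 -0.093 -0.025 -0.129 0.062 -0.501 -1;0.006 -0.106 -0.029 -0.147 0.071 -0.573 -1'
python3 - <<'E'
from go import *
from h import *
lx=np.array([.536,-.844,0]);az=np.arctan2(lx[1],lx[0])
Fm=R.from_euler("z",az-port0).as_matrix()@G0
mid=np.array([728.4,-235.4,217.1])-(186)*lx+[0,0,13];show(p_for(mid,Fm),Fm,3)
s=arm.get_state();m,z,x=cap_of(s["ee_pos"],R.from_rotvec(s["orientation"]).as_matrix());print(m,z,x)
d={n:arm.read_camera(n) for n in("side","top")};pickle.dump(d,open("v3.pkl","wb"))
po=m+36*x-13*z;print("port exp",po,[proj(d[n],po) for n in d],"mouth",[proj(d[n],m+35*z) for n in d])
a=[cv2.resize(d[n]["img"][y:y+140,x:x+120],None,fx=3.2,fy=3.2,interpolation=2) for n,x,y in(("top",320,80),("side",175,60))]
cv2.imwrite("pics/f1.png",np.hstack(a))
E
```

```text
time: 13.2
ee_pos: [650.5, -72.8, 216.0]
orientation: [-2.837, 0.702, 0.754]
wrist_force: [0.7, -0.7, -3.7]
width: 0.644
shift [ 0.017 -0.026  0.001] rot [-0.003  0.     0.003] deg 0.24796706453334005 rows>= 0.7465591551566868
minmargin 0.26401874719733387 max dq/row [0.027 0.002 0.008 0.027 0.009 0.   ] lim [0.11  0.11  0.139 0.176 0.176 0.176]
[ 0.006 -0.009  0.    -0.001  0.     0.001];
[ 0.011 -0.017  0.001 -0.002  0.     0.002];
[ 0.017 -0.026  0.001 -0.003  0.     0.003];
[611.709 -52.314 229.365] [-0.    -0.003  1.   ] [ 0.534 -0.846 -0.003]
port exp [630.926 -82.715 216.271] [array([232.526, 131.257]), array([358.417, 160.907])] mouth [array([235.921, 122.082]), array([348.818, 166.062])]
```

View pics/f1.png

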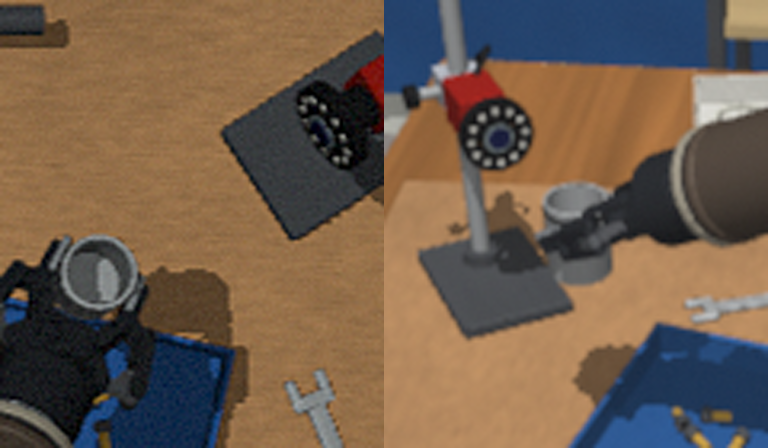

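Run:
```python
from h import *
np.set_printoptions(precision=1,suppress=True)
d=pickle.load(open("v3.pkl","rb"));T=d["top"];S=d["side"]
P=cloud(T)
Q=P[130:200,320:385].reshape(-1,3);Q=Q[np.isfinite(Q[:,0])]
for lo,hi in((255,275),):
    k=(Q[:,2]>lo)&(Q[:,2]<hi);W=Q[k];print(len(W),cv2.minEnclosingCircle(W[:,:2].astype(np.float32)),np.median(W[:,2]))
    A=np.c_[W[:,:2]-W[:,:2].mean(0),np.ones(len(W))];print(np.linalg.lstsq(A,W[:,2],rcond=None)[0]*1000)
print("rim tri",tri(T,(320+100/3.2,80+273/3.2),S,(175+(578-384)/3.2,60+200/3.2)))
# lens region by depth
for n,v,(x,y) in(("top",T,(420,121)),("side",S,(211,103))):
    C=cloud(v)[y-1:y+2,x-1:x+2].reshape(-1,3);print(n,np.nanmedian(C,0))
# lens ring ellipses: bright LED dots
for n,v,b in(("top",T,(395,95,450,145)),("side",S,(185,80,232,125))):
    g=cv2.cvtColor(v["img"],cv2.COLOR_BGR2GRAY)[b[1]:b[3],b[0]:b[2]];C=cloud(v)[b[1]:b[3],b[0]:b[2]]
    m=(C[...,2]>160);hsv=cv2.cvtColor(v["img"][b[1]:b[3],b[0]:b[2]],cv2.COLOR_BGR2HSV)
    m&=(g>110)&(hsv[...,1]<90)
    ys,xs=np.nonzero(m);pts=np.c_[xs+b[0],ys+b[1]].astype(np.float32);print(n,len(pts),cv2.fitEllipse(pts) if len(pts)>5 else 0)
    W=C[m];print(W.mean(0)); 
    Z=W-W.mean(0);u,s,vt=np.linalg.svd(Z);print("normal",vt[2],s)
```

```text
443 ((585.3755493164062, -41.20014953613281), 62.23588943481445) 263.29585255982164
[   -97.7     53.1 264069.6]
rim tri (array([614.2, -58.9, 259.2]), np.float64(0.023309614529370682))
top [ 727.2 -233.3  220.2]
side [ 727.  -229.3  220. ]
top 9 ((420.98333740234375, 119.96408081054688), (8.8337984085083, 21.322208404541016), 145.77090454101562)
[ 733.  -234.   231.7]
normal [ 0.5 -0.8 -0. ] [56.  39.6  1.8]
side 129 ((208.73757934570312, 100.49150848388672), (18.42789077758789, 56.3599739074707), 135.884033203125)
[ 749.  -247.8  235. ]
normal [ 0.5  0.4 -0.8] [1344.5  190.1  177. ]
```

Run:
```python
from h import *
from scipy.optimize import least_squares
np.set_printoptions(precision=1,suppress=True)
d0=pickle.load(open("v0.pkl","rb"));d=pickle.load(open("v3.pkl","rb"))
for D,c0,zt in((d0,(505,225),70),(d,(612,-53),264)):
  for n in("top","side"):
    Q=cloud(D[n]).reshape(-1,3);k=(abs(Q[:,2]-zt)<4)&(np.hypot(Q[:,0]-c0[0],Q[:,1]-c0[1])<40);W=Q[k]
    f=lambda c:np.hypot(W[:,0]-c[0],W[:,1]-c[1])-26
    s=least_squares(f,c0,loss="soft_l1",f_scale=1.5);print(n,len(W),s.x,np.median(abs(s.fun)))
    if n=="top":
        k=(abs(f(s.x))<3.5);V=W[k];A=np.c_[V[:,:2]-s.x,np.ones(len(V))];print("plane",np.linalg.lstsq(A,V[:,2],rcond=None)[0]*[1000,1000,1])
D=d
# side-view lower body wall of cap: axis from wall pts
for D,c0,lo,hi in((d0,(505,225),8,60),(d,(612,-53),200,255)):
    Q=cloud(D["side"]).reshape(-1,3);k=(Q[:,2]>lo)&(Q[:,2]<hi)&(np.hypot(Q[:,0]-c0[0],Q[:,1]-c0[1])<33);W=Q[k];print(len(W))
    g=lambda c:np.hypot(W[:,0]-c[0],W[:,1]-c[1])-28
    s=least_squares(g,c0,loss="soft_l1",f_scale=1.5);print("wall",s.x,np.median(abs(s.fun)))
a=[cv2.resize(d[n]["img"][y:y+70,x:x+64],None,fx=6,fy=6,interpolation=2) for n,x,y in(("top",390,85),("side",180,65))]
cv2.imwrite("pics/lens.png",np.hstack(a))
```

```text
top 75 [504.6 225.1] 0.9566463789074753
plane [-9.2 -2.3 69.1]
side 108 [505.1 230.9] 1.3968162762938707
top 146 [614.9 -56.3] 1.5526897262192332
plane [  7.4  -3.1 262.9]
side 74 [614.2 -50.9] 1.49596699681687
444
wall [505.3 230. ] 1.736697548303784
210
wall [614.8 -52. ] 1.7621293885552767
```

View pics/lens.png

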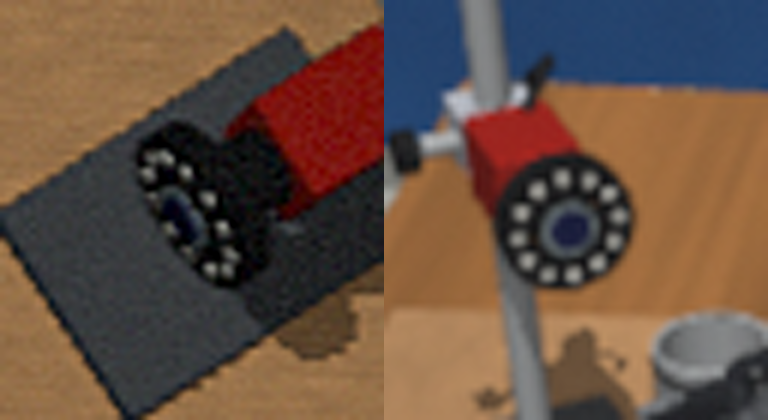

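```bash
python3 -m inch '0.003 -0.005 0 0 0 0 -1;0.006 -0.01 0 0 0 0 -1;0.009 -0.015 0.001 0 0 0 -1;0.012 -0.019 0.001 0 0 0 -1;0.014 -0.022 0.001 0 0 0 -1;0.014 -0.022 0.001 0 0 0 -1;0.014 -0.022 0.001 0 0 0 -1;0.014 -0.022 0.001 0 0 0 -1'
python3 - <<'E'
from go import *
from h import *
from scipy.optimize import least_squares
s=arm.get_state();m,z,x=cap_of(s["ee_pos"],R.from_rotvec(s["orientation"]).as_matrix());print(m,z,x,s["qvel"],s["width"])
d={n:arm.read_camera(n) for n in("side","top")};pickle.dump(d,open("v4.pkl","wb"))
Q=cloud(d["top"]).reshape(-1,3);W=Q[(abs(Q[:,2]-264)<4)&(np.hypot(Q[:,0]-629,Q[:,1]+78)<40)]
c=least_squares(lambda c:np.hypot(W[:,0]-c[0],W[:,1]-c[1])-26,(629,-78),loss="soft_l1",f_scale=1.5).x
lx=np.array([.536,-.844,0]);ly=np.array([.844,.536,0]);L=np.array([728.4,-235.4,217.1])
for nm,mid in(("model",m),("seen",np.r_[c+[0.4,.3],np.median(W[:,2])+1-35])):
    po=mid+36*x-13*z-L;print(nm,mid,"port in lens",po@lx,po@ly,po[2])
k=d["side"]["img"][60:200,175:295];t=d["top"]["img"][80:220,320:440]
cv2.imwrite("pics/f2.png",np.hstack([cv2.resize(i,None,fx=3.2,fy=3.2,interpolation=2) for i in(t,k)]))
hsv=cv2.cvtColor(d["side"]["img"],cv2.COLOR_BGR2HSV);mm=cv2.inRange(hsv,(12,120,90),(26,255,255))
n,_,st,ce=cv2.connectedComponentsWithStats(mm)
for i in range(1,n):
    if st[i,4]>4 and 150<ce[i][1]<225 and 230<ce[i][0]<320:
        X=plane(d["side"],ce[i],10);u=X-[508.5,-68.5,0];print("screw",ce[i],st[i,4],X[:2],"tray xy",u@[.973,-.232,0],u@[.232,.973,0])
E
```

```text
time: 13.97
ee_pos: [664.5, -94.1, 218.3]
orientation: [-2.838, 0.697, 0.75]
wrist_force: [0.7, -0.2, -4.8]
width: 0.645
[625.685 -73.729 231.58 ] [-0.003 -0.005  1.   ] [ 0.536 -0.844 -0.002] [ 0.009 -0.    -0.     0.003 -0.    -0.   ] 0.6451075468512905
model [625.685 -73.729 231.58 ] port in lens -155.54356170959608 0.0404356663255404 1.3926683957400599
seen [628.344 -76.873 230.565] port in lens -151.46505316685335 0.5998686191275112 0.37710842699922864
screw [279.923 189.385] 13 [502.251 -96.768] tray xy 0.47799447754789864 -28.954395696209307
screw [273.571 197.571] 14 [516.047 -55.312] tray xy 4.284095007226948 14.582921179920326
screw [284.6   198.667] 15 [482.65  -53.779] tray xy -28.567117979075306 8.326846657250103
```

View pics/f2.png

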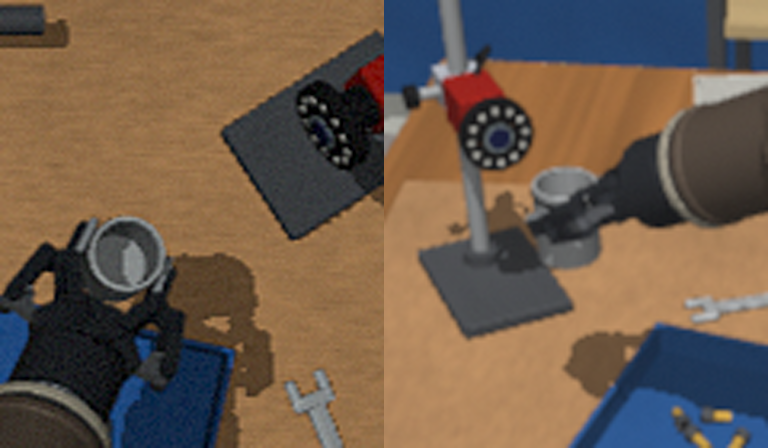

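```bash
python3 -m inch '0 0 0 0 0 0 -1;0 0 0 0 0 0 -1;0 0 0 0 0 0 -1;0 0 0 0 0 0 -1;0 0 0 0 0 0 -1;0 0 0 0 0 0 -1;0 0 0 0 0 0 -1;0 0 0 0 0 0 -1'
python3 - <<'E'
from h import *
from plant import arm
s=arm.get_state();print(s["qvel"])
d={n:arm.read_camera(n) for n in("side","top")}
a=cv2.resize(d["side"]["img"][160:225,240:310],None,fx=7,fy=7,interpolation=2);cv2.imwrite("pics/scr.png",a);cv2.imwrite("pics/all.png",d["top"]["img"])
E
```

```text
time: 14.73
ee_pos: [664.7, -94.0, 218.3]
orientation: [-2.838, 0.697, 0.75]
wrist_force: [-0.2, -0.8, -3.5]
width: 0.645
[ 3.11133855e-04 -6.03974301e-04  1.97430484e-03  1.97145471e-03
 -4.69725009e-06  1.28653116e-04]
```

View pics/scr.png

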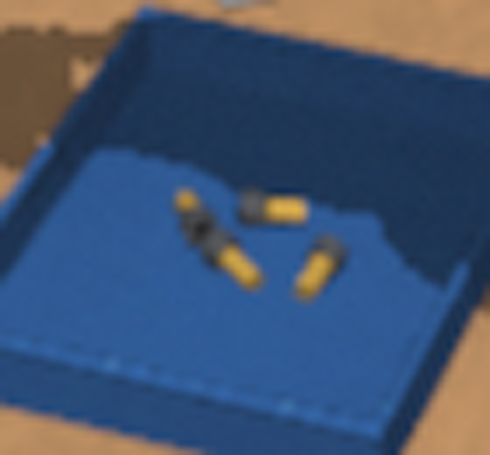

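View pics/all.png

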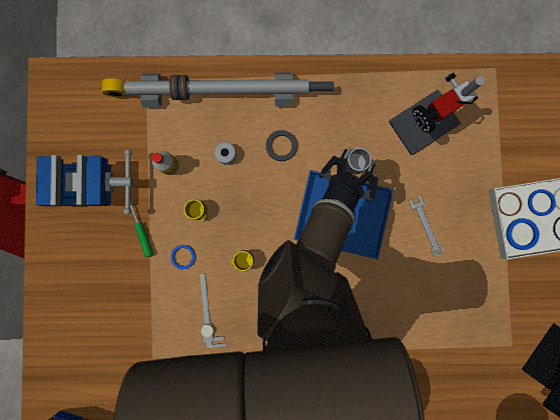

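Four screws lie in the tray, two of them head to head at about (200,240) in the enlarged crop. The other parts are where they were, and the cap is empty, upright and still. I'm handing it in.

```bash
python3 -c "
from plant import arm
print(arm.close_job())"
```

```text
the job is handed in; nothing more can be done
None
```

I gripped the steel cap from the side, tipped its four screws into the blue tray, turned it upright and handed the job in at about 14.8 s. It was held in front of the inspection camera; no verdict was reported.

**Last checks before handing in:**
- **Port position:** in the lens frame, the images put the port at about x -151 mm, y +1 mm, z 0 mm. My arm model gave -156, 0, +1 mm. The two disagree by about 4 mm, and both are within limits.
- **Cap:** it was upright within about 0.5° by the arm model, with the arm at rest. The opening held steady at 0.645.
- **Screws:** all four were visible lying in the tray. The three I measured were well inside the walls; the fourth I confirmed only by eye.
- **Other parts:** the piston, rings, spanner, screwdriver, oil bottle, caliper and both yellow cups looked unmoved, and the camera was not touched.

**Did not agree or not seen:**
- **Finger position:** with the jaws open, the fingertips stood about 38 mm behind the reported TCP, not the 13 mm described. I corrected the grasp from the images before closing.
- **Port heading:** the gripper hid the port at the end. Its direction rests on the starting measurement (about 35°, give or take 3°) and on the cap not turning in the grip.

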